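Open the seized basket strainer

ROBOT

A 6-joint arm with a two-finger parallel gripper is mounted at the origin on the work surface. World frame = base frame: x ahead of the robot, y to its left, z up, the work surface at z = 0. Lengths are in m, angles in rad, forces in N, time in s.
With the tool pointing down it reaches from about 0.35 to 0.775 m from the base axis. Payload 7.3 kg.
Tool frame: the origin (TCP) lies on the centre line of the jaws, within the pads' length; the fingertips stand 25 mm ahead of it and the grasp point (between the pads) lies 6 mm ahead of it; z points along the fingers, x is the direction in which the jaws open and shut, and the axes are right-handed (so a half turn about z gives the same grasp; the last joint's range is limited). The gripper opens to 92 mm and grips with 3 to 60 N. Pads are 19 mm wide; open, the fingers measure 130 mm over their backs; the gripper's body (75 mm by 190 mm) begins 47 mm behind the grasp point.
Start: joints at [0.958, 0.342, 1.524, -0, 1.275, -0.146], TCP at [0.236, 0.469, 0.224] pointing down, gripper open.
Joint ranges: [-2.53, 2.53], [-0.77, 2.02], [0.04, 2.7], [-1, 4.14], [0.28, 2.66], [-3.11, 3.11]. Speed limits (rad/s): [2.57, 2.57, 3.14, 3.14, 3.14, 3.14].

INTERFACE

Orientations are given as a rotation vector (axis times angle).
In Python, from cell import read_state, camera, hand_in, look_for, outline_of gives the robot as it stands.
- The arm moves only by the shell command python3 -m creep 'ROWS' [OPENING]. ROWS is JSON, a list of rows, each a list of 6 numbers: the shift along the tool's x, y, z in mm, then the turn, a rotation vector about the tool's x, y, z in degrees. A call has 1 to 5 rows; each row is the pose to reach, as a shift and turn from the pose measured when the call began, along the tool's axes at that moment; what a row does not reach only later rows make up. A row lasts 1/10 s, in which the tool goes at most 50 mm and 8.59 degrees, less where a joint would pass 70% of its speed; a pose out of reach is approached as far as the arm can. A call with a gripper value outside its range is refused whole. OPENING is the closure in counts, from 0 (fully open) to 255 (shut), set as the call begins (- or left out, the last holds). The fingers move at their own pace and stop on an object; the grip force is fixed at half the most. Time passes only in rows, so rows that repeat a pose let the fingers close. It gives the time, the measured TCP pose, the force and the opening at its end, in the units of the state.
- read_state(): the state, without advancing time (a new reading comes with each control period).
- camera(name): name is "scene" or "top"; returns a dict with "color" (384x512x3 uint8, red, green, blue), "intrinsics" (3x3 intrinsics, pixels), "dist_coeffs" ([k1, k2, p1, p2, k3] as OpenCV has them; the pictures are not rectified), "T" (4x4, takes a point from camera to world coordinates). Camera axes: x right, y down, z forward; pixel columns grow to the right and rows downward; lengths in m; the calibration is good to about 2 mm. A picture is of the moment at which its call begins. There is no depth.
- hand_in(): hands the job in, once; it reports no verdict.
Trained networks look in the newest picture that a camera, given by its name, has taken for a name from the list of things; names that differ only in an ending like _2 or _b are one class to them, and where a whole thing is asked for, a point or a joint stands for the part that bears it (a point fixed in the world has none). Each returns a list of dicts, best first, with "conf" (0 to 1); they miss things now and then, are a little off and sometimes report something else, mostly with a low value. They report only what shows in the picture. A call takes as long as a camera call. They do not tell look-alikes from the thing itself.
- look_for(camera, label): "location" ([x, y, z] in m, in the coordinates of the camera as it stood for that picture, good to about 4 mm: the middle of the surface that is visible of it).
- outline_of(camera, label): "pixels" (384x512 bool, what is visible of it).
The state is a dict: "clock": time; "qpos": joint angles; "joint_velocities": joint speeds; "joint_torque": joint torques, N m; "tool_pos": TCP position; "eef_rot": TCP orientation; "force": force on the tool from outside, world axes, zero at the start; "wrist_torque": the same for the moment, N m; "gripper_width": opening from 0.0 (shut) to 1.0 (fully open).
Only numpy, scipy, OpenCV 4.12 (cv2) and the standard library are available. Lean on these libraries where they do the work, as an engineer would, in place of code of your own. Each camera call takes 0.05 s, during which the arm holds its last target.

TASK

Open the basket strainer for cleaning: its T-handle has seized, so break it loose with a firm twist and unscrew it until the clamp yoke is free, then swing the yoke well aside. Lift the cover off and lay it, lug upwards, flat on the two sloped rails of the draining rest, by the stop lip, and leave it there with the yoke still open. Do not push about or knock over the bottles, the lantern or the tube rack.

Things in the scene. Friction and masses are not known exactly. Their poses are not given: they have to be found in the camera images.
- strainer: Blue basket strainer, fixed on a foot plate 160 x 130 mm; origin under its centre on the bench. Flange 128 mm across; capped pipe ports reach 102 mm along +-y at height 64. The cover lies in its mouth on a seat at height 118, inside a rim 6 mm high. Two steel posts (16 mm thick, 26 mm nuts) at x = +74 (yoke pivot) and -74 mm (yoke hook) rise to height 201 mm.
- yoke_pivot (a point): Point on the yoke's upright pivot axis, 168 mm above the bench (yoke's underside), fixed to the strainer at its x = +74 mm. Axes as the strainer's.
- yoke (a joint): Swing yoke angle, rad: 0 closed across the cover (pointing along the strainer's -x from the pivot); opens clockwise seen from above to a stop at 2.3, and stays put (0.12 N m friction). Blue bar 26 mm wide, 16 mm thick, underside at height 168 mm, reaching 166 mm from the pivot; the screw is 74 mm from the pivot. Blocked until the screw tip leaves the socket in the cover's lug.
- tee (a joint): T-handle screw angle, rad: 0 tight, grows as loosened, anticlockwise seen from above; stop at 3.4. Seized at the start, at 0: takes a firm twist of about 0.6 N m over the first quarter of a radian, then lets go; beyond 0.5 rad it turns freely (about 0.04 N m). The screw and handle rise 1.9 mm per rad; the tip leaves the cover's socket at about 2.1 rad.
- tee_grip (a point): Centre of the T-handle's bar, on the screw axis, 221 mm above the bench when tight; moves with the yoke. Dark steel bar, 76 mm long along this point's x axis, 16 mm thick along y, 22 mm high (11 mm above and below this point). Below it a 20 mm thick neck stands on the yoke, whose boss top is at height 189 mm.
- cover: Loose aluminium cover, 0.3 to 0.55 kg: flat disc 108 mm across, 10 mm thick; origin at the centre of its underside. On top a cast lug, 56 mm long along the cover's x, 26 mm thick along y, from 10 to 40 mm above the underside, with a square socket 15 mm wide and 4 mm deep in its top for the screw tip.
- cover_lug (a point): Where to grip the cover: centre of its lug in plan, 31 mm above the cover's underside (9 mm below the lug's top). Axes as the cover's.
- rest: Draining rest, fixed: white foot plate 130 x 110 mm carrying two steel rails. Origin: under its centre, on the bench; its -x is the low side.
- rest_bed: Sloped bed of the rest. Origin midway between the rails in the plane of their tops, 82 mm above the bench; x runs up the slope (0.35 rad from level), y across, z normal to the rail tops. Rails 10 mm wide at y = +-32 mm, x from -59 to +73 mm; stop lip at the low end, inner face at x = -58 mm, 16 mm high. A cover centred on this origin has 4 mm to the lip.
- tube_rack: White block with stoppered sample tubes, fixed, 100 x 130 mm, 120 mm high. Origin under its centre. Not to be touched.
- reagent_bottle: Amber bottle, loose, 68 mm across, 170 mm high, origin under its centre. Leave alone.
- sample_bottle: White plastic bottle with blue cap, loose, 60 mm across, 125 mm high, origin under its centre. Leave alone.
- lantern: Grey and white lantern, loose, 70 x 70 mm, 181 mm high with its handle, origin under its centre. Leave alone.
Not all that is in view belongs to the job. Leave any blue, purple or yellow look-alike of the rest alone.

How it is judged:
By the outcome, as a careful person would: the job done as asked, in the order asked, and still so for the second after the job is handed in, with the robot touching nothing.
It also fails if it takes over 72 s, if anything falls off the work surface, if the arm or the gripper's body presses on something with over 40 N, if the wrist force passes 120 N, or if a joint passes its speed limit or range.

## Working session

There is one attempt and no reset: what is moved stays moved. The work goes in short steps, Python scripts to look and compute and a shell command to move; the robot and the scene stay as the last step left them, time stands still between calls to the robot, and variables do not carry over. Pictures are saved under pics/ and viewed, and the job is handed in when it is done.

```bash
ls; mkdir -p pics; python3 - <<'E'
from cell import *
import cv2,numpy as np
s=read_state();print(s)
for n in("scene","top"):
    c=camera(n);cv2.imwrite(f"pics/{n}0.png",c["color"][:,:,::-1]);print(n,c["intrinsics"],c["dist_coeffs"],c["T"])
    np.savez(f"{n}.npz",**{k:np.array(c[k]) for k in c})
    for l in["strainer","yoke","tee","tee_grip","cover","cover_lug","rest","rest_bed","tube_rack","reagent_bottle","sample_bottle","lantern"]:
        for r in look_for(n,l):
            p=np.array(c["T"])@np.append(r["location"],1);print(n,l,round(r["conf"],2),p[:3].round(3))
E
```

```text
pics
{'clock': 0.0, 'qpos': array([ 9.58011453e-01,  3.42712042e-01,  1.52503759e+00,  1.35990924e-05,
        1.27538002e+00, -1.46022618e-01]), 'joint_velocities': array([ 0.00111248,  0.00162968, -0.00146625,  0.00010391,  0.00094983,
        0.00051753]), 'joint_torque': array([-4.98606787e-04, -4.31236053e+01, -2.44220442e+01,  7.19049876e-02,
        5.59838698e-02, -1.03943676e-04]), 'tool_pos': array([0.2359946 , 0.46850463, 0.22364332]), 'eef_rot': array([ 2.67446314e+00,  1.64715143e+00, -2.22569969e-03]), 'force': array([-0.40105425,  0.31333831, -0.38339142]), 'wrist_torque': array([ 0.03482745, -0.02738495,  0.02737122]), 'gripper_width': 0.9994632517123224}
scene [[407.2006802    0.         257.26170346]
 [  0.         407.2006802  197.95237334]
 [  0.           0.           1.        ]] [0.02339012 0.         0.         0.         0.        ] [[-0.50158921  0.72115423 -0.47785441  1.08832871]
 [ 0.86509347  0.42108433 -0.27258262  0.41508755]
 [ 0.00464289 -0.55011323 -0.83507717  1.10384884]
 [ 0.          0.          0.          1.        ]]
scene strainer 0.8 [ 0.56
[... 1334 characters left out ...]
top tee_grip 0.6 [ 0.535 -0.043  0.231]
top cover 0.89 [ 0.526 -0.027  0.126]
top cover 0.37 [ 0.717 -0.206  0.137]
top cover_lug 0.83 [ 0.526 -0.027  0.127]
top rest 0.95 [0.361 0.12  0.011]
top rest 0.93 [0.302 0.395 0.01 ]
top rest 0.88 [0.506 0.315 0.008]
top rest 0.7 [0.501 0.532 0.01 ]
top rest_bed 0.94 [0.508 0.319 0.079]
top rest_bed 0.79 [0.303 0.398 0.081]
top rest_bed 0.78 [0.363 0.12  0.08 ]
top rest_bed 0.76 [0.499 0.535 0.087]
top rest_bed 0.69 [ 0.532 -0.043  0.228]
top tube_rack 0.74 [ 0.494 -0.306  0.061]
top reagent_bottle 0.61 [0.726 0.26  0.114]
top sample_bottle 0.71 [0.502 0.317 0.009]
top sample_bottle 0.63 [ 0.402 -0.152  0.087]
top lantern 0.91 [ 0.721 -0.208  0.137]
```

View pics/scene0.png

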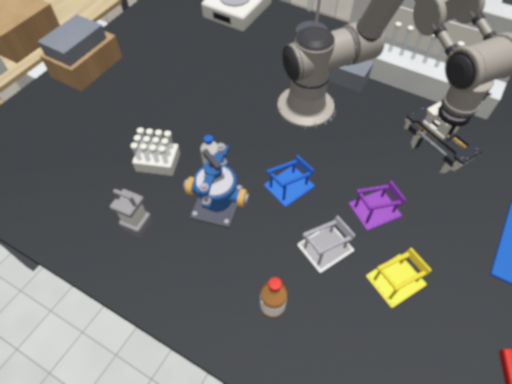

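View pics/top0.png

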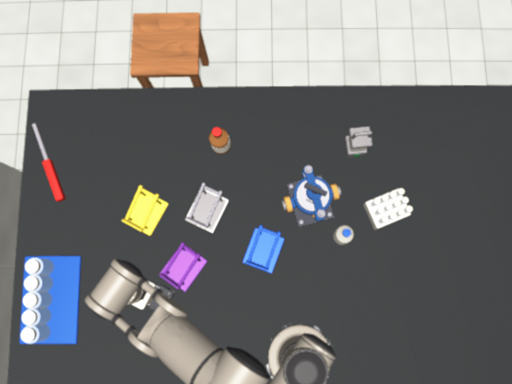

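The white rest is the target, at scene (327,245) and top (207,208). The strainer is at top (312,197). I'll zoom in for exact poses.

```bash
cat > h.py <<'E'
import numpy as np,cv2
def load(n): return dict(np.load(f"{n}.npz"))
def proj(c,P):
    T=np.linalg.inv(c["T"]);P=np.atleast_2d(P).astype(float)
    r,_=cv2.Rodrigues(T[:3,:3]);return cv2.projectPoints(P,r,T[:3,3],c["intrinsics"],c["dist_coeffs"])[0][:,0]
def crop(img,u,v,w,h,k,name):
    im=np.ascontiguousarray(img[v:v+h,u:u+w,::-1]);im=cv2.resize(im,None,fx=k,fy=k,interpolation=cv2.INTER_CUBIC);cv2.imwrite(name,im)
def ray(c,uv,z):
    q=cv2.undistortPoints(np.array([[uv]],float),c["intrinsics"],c["dist_coeffs"])[0,0]
    d=c["T"][:3,:3]@np.array([q[0],q[1],1]);o=c["T"][:3,3];return o+d*(z-o[2])/d[2]
def state(): 
    from cell import read_state
    return read_state()
E
python3 - <<'E'
from h import *
a=load("scene");b=load("top")
A=[(a,175,130,80,100),(b,270,155,80,80),(a,290,210,75,65),(b,175,175,65,65)]
for i,(c,u,v,w,h) in enumerate(A): crop(c["color"],u,v,w,h,6 if i!=3 else 8,f"pics/c{i}.png")
a=[cv2.imread(f"pics/c{i}.png") for i in range(4)]
H=600
a=[cv2.resize(x,(400,300*1 if 0 else int(400*x.shape[0]/x.shape[1]))) for x in a]
for i in(0,2):
    h=max(a[i].shape[0],a[i+1].shape[0]);m=np.zeros((h,800,3),np.uint8)
    m[:a[i].shape[0],:400]=a[i];m[:a[i+1].shape[0],400:]=a[i+1];cv2.imwrite(f"pics/m{i}.png",m)
E
```

```text
(no output)
```

View pics/m0.png

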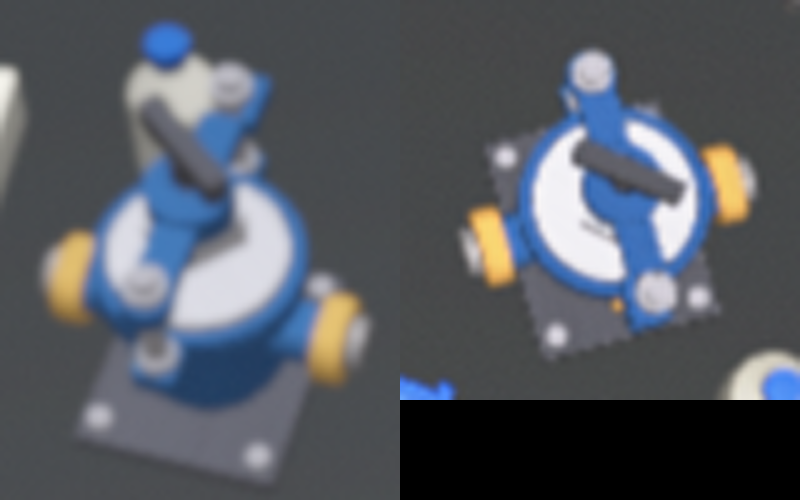

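View pics/m2.png

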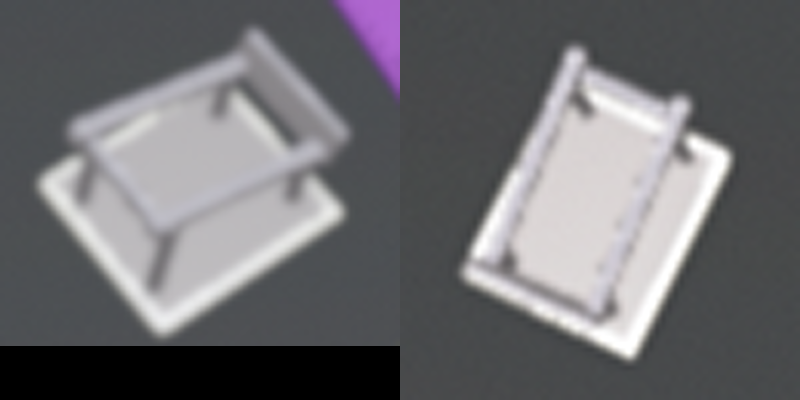

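```bash
cat > fit.py <<'E'
from h import *
from scipy.optimize import least_squares
a=load("scene");b=load("top")
def S(u,v,k,ox,oy,off=0): return np.array([((u-off)+.5)/k-.5+ox,(v+.5)/k-.5+oy])
s0=lambda u,v:S(u,v,5,175,130); t0=lambda u,v:S(u,v,5,270,155,400)
s2=lambda u,v:S(u,v,16/3,290,210); t2=lambda u,v:S(u,v,400/65,175,175,400)
def fit(obs,x0,name):
    def model(p,L):
        c,s=np.cos(p[2]),np.sin(p[2]);return np.array([p[0]+c*L[0]-s*L[1],p[1]+s*L[0]+c*L[1],L[2]])
    def res(p,oo): return np.concatenate([(proj(c,model(p,L))[0]-uv) for c,uv,L in oo])
    for sub,n in((obs,"both"),([o for o in obs if o[0] is a],"scene"),([o for o in obs if o[0] is b],"top")):
        r=least_squares(res,x0,args=(sub,),loss="soft_l1");print(name,n,r.x.round(4),"res",np.abs(r.fun).max().round(2))
        if n=="both": print(r.fun.reshape(-1,2).round(1).tolist())
X=.074
fit([(a,s0(143,285),(X,0,.201)),(a,s0(232,82),(-X,0,.201)),(b,t0(592,70),(X,0,.201)),(b,t0(656,290),(-X,0,.201)),
 (b,t0(548,358),(-.08,.065,.008)),(b,t0(720,312),(-.08,-.065,.008)),(b,t0(488,145),(.08,.065,.008)),
 (a,s0(80,435),(.08,-.065,.008)),(a,s0(275,480),(.08,.065,.008))],[.53,-.03,.28],"strainer")
fit([(a,s0(152,103),(-.038,0,.232)),(a,s0(216,188),(.038,0,.232)),(b,t0(582,153),(.038,0,.232)),(b,t0(682,191),(-.038,0,.232))],[.53,-.04,1.2],"tee")
fit([(b,t2(463,273),(-.065,.055,.012)),(b,t2(633,360),(-.065,-.055,.012)),(b,t2(733,150),(.065,-.055,.012)),
 (a,s2(38,185),(.065,-.055,.012)),(a,s2(162,336),(.065,.055,.012)),(a,s2(346,211),(-.065,.055,.012))],[.507,.32,-.4],"rest")
E
python3 fit.py
```

```text
strainer both [ 0.5356 -0.0471  0.258 ] res 2.29
[[0.1, -2.3], [-0.7, -1.8], [-0.2, -0.2], [0.1, -0.0], [-1.1, 0.6], [-0.2, 0.0], [-1.5, 0.2], [-1.1, 0.4], [-0.3, 1.1]]
strainer scene [ 0.5369 -0.0442  0.2487] res 1.96
strainer top [ 0.536  -0.049   0.2514] res 0.85
tee both [ 0.5381 -0.0459  1.1058] res 2.74
[[-0.8, -1.8], [0.2, -0.6], [-2.3, -2.7], [-0.2, 0.2]]
tee scene [ 0.5411 -0.0429  1.0874] res 0.76
tee top [ 0.534  -0.0496  1.2098] res 1.54
rest both [ 0.5098  0.3193 -0.4395] res 1.4
[[-0.8, -0.2], [-0.3, -1.4], [-0.7, -0.5], [-0.2, -0.9], [0.1, -0.8], [-0.5, -0.6]]
rest scene [ 0.5117  0.3208 -0.4405] res 0.28
rest top [ 0.5074  0.3168 -0.4511] res 0.65
```

```bash
cat > ov.py <<'E'
from h import *
import sys
a=load("scene");b=load("top")
def wire(pose,segs):
    x,y,t=pose;c,s=np.cos(t),np.sin(t)
    return [np.c_[x+c*P[:,0]-s*P[:,1],y+s*P[:,0]+c*P[:,1],P[:,2]] for P in segs]
def box(x0,x1,y0,y1,z): return np.array([[x0,y0,z],[x1,y0,z],[x1,y1,z],[x0,y1,z],[x0,y0,z]])
th=np.linspace(0,2*np.pi,40)
def circ(x,y,r,z): return np.c_[x+r*np.cos(th),y+r*np.sin(th),z+0*th]
def strainer(p,phi=0):
    segs=[box(-.08,.08,-.065,.065,.0),circ(0,0,.064,.124),circ(.074,0,.013,.201),circ(-.074,0,.013,.201)]
    return wire(p,segs)
def tee(p,z=.232): return wire(p,[box(-.038,.038,-.008,.008,z)])
def rest(p):
    segs=[box(-.065,.065,-.055,.055,.012)]
    R=np.array([[np.cos(.35),0,-np.sin(.35)],[0,1,0],[np.sin(.35),0,np.cos(.35)]])
    for s in(-1,1): segs.append(box(-.059,.073,s*.032-.005,s*.032+.005,0)@R.T+[0,0,.082])
    segs.append(np.array([[-.058,-.037,.016],[-.058,.037,.016]])@R.T+[0,0,.082])
    return wire(p,segs)
def draw(c,groups,u,v,w,h,k):
    im=cv2.resize(np.ascontiguousarray(c["color"][v:v+h,u:u+w,::-1]),None,fx=k,fy=k,interpolation=cv2.INTER_CUBIC)
    for P in groups:
        q=((proj(c,P)-[u,v]+.5)*k-.5).round().astype(int);cv2.polylines(im,[q.reshape(-1,1,2)],False,(0,255,0),1)
    return im
def pair(g,fn,ra,rb,k=5):
    x=draw(a,g,*ra,k);y=draw(b,g,*rb,k);h=max(len(x),len(y));m=np.zeros((h,x.shape[1]+y.shape[1],3),np.uint8)
    m[:len(x),:x.shape[1]]=x;m[:len(y),x.shape[1]:]=y;cv2.imwrite(fn,m)
if __name__=="__main__":
    pair(strainer((.536,-.0475,.252))+tee((.5365,-.047,1.15)),"pics/o1.png",(175,130,80,100),(270,155,80,80))
    pair(rest((.5095,.319,-.443)),"pics/o2.png",(290,210,75,65),(175,175,65,65))
E
python3 ov.py
```

```text
(no output)
```

View pics/o1.png

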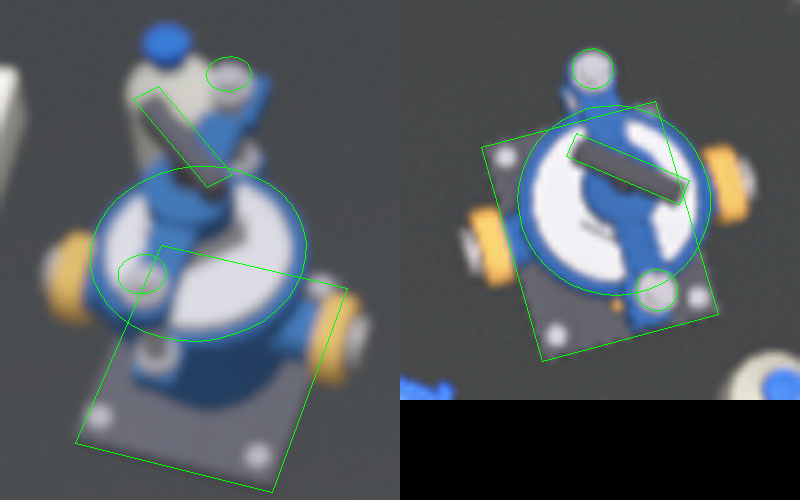

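View pics/o2.png

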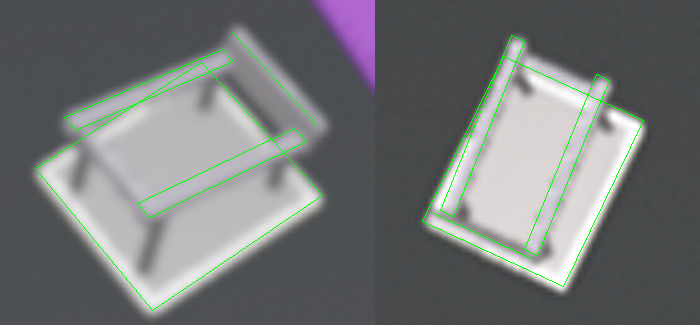

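```bash
cat > go.py <<'E'
# usage: go.py x y z yawdeg [pitch-slope...]: prints total shift/turn in tool frame
from h import *
from scipy.spatial.transform import Rotation as R
import sys
def down(yaw): # tool x at yaw, z down
    c,s=np.cos(yaw),np.sin(yaw);return np.array([[c,s,0],[s,-c,0],[0,0,-1.]])
def rel(s,p,Rt):
    R0=R.from_rotvec(s["eef_rot"]).as_matrix()
    return R0.T@(np.array(p)-s["tool_pos"])*1000, np.degrees(R.from_matrix(R0.T@Rt).as_rotvec())
def yaw(s):
    x=R.from_rotvec(s["eef_rot"]).as_matrix()[:,0];return np.degrees(np.arctan2(x[1],x[0]))
def report(s):
    print("t",round(s["clock"],2),"pos",s["tool_pos"].round(4),"yaw",yaw(s).round(1),"q",s["qpos"].round(2),"F",s["force"].round(1),"M",s["wrist_torque"].round(2),"w",round(s["gripper_width"],3))
if __name__=="__main__":
    s=state();report(s)
    if len(sys.argv)>4:
        x,y,z,w=map(float,sys.argv[1:5]);d,t=rel(s,(x,y,z),down(np.radians(w)))
        print("shift",d.round(1),"turn",t.round(1))
E
python3 go.py .236 .469 .30 -40; python3 go.py .537 -.0465 .30 -40
```

```text
t 1.3 pos [0.2363 0.4688 0.2243] yaw 63.3 q [ 0.96  0.34  1.52 -0.    1.28 -0.15] F [0.4 0.3 0.3] M [-0.03  0.01  0.01] w 0.999
shift [  0.   -0.3 -75.7] turn [ -0.   -0.  103.3]
t 1.3 pos [0.2363 0.4688 0.2243] yaw 63.3 q [ 0.96  0.34  1.52 -0.    1.28 -0.15] F [0.4 0.3 0.3] M [-0.03  0.01  0.01] w 0.999
shift [-324.9  500.5  -75.7] turn [ -0.   -0.  103.3]
```

```bash
python3 -m creep '[[0,0,-40,0,0,8],[-10,15,-76,0,0,16],[-35,52,-76,0,0,24],[-60,92,-76,0,0,32],[-85,132,-76,0,0,40]]' 120; python3 go.py .537 -.0465 .30 -160
```

```text
clock: 1.8
tool_pos: [0.3163, 0.3323, 0.3006]
eef_rot: [-3.078, -0.626, -0.002]
force: [1.5, 0.5, 0.3]
gripper_width: 0.617
t 1.8 pos [0.3163 0.3323 0.3006] yaw 23.0 q [ 0.64  0.17  1.55 -0.    1.42  0.24] F [1.5 0.5 0.3] M [-0.1  -0.01 -0.05] w 0.617
shift [ 55.2 434.9   0.6] turn [ 1.00e-01 -0.00e+00 -1.77e+02]
```

```bash
python3 -m creep '[[5,42,0,0,0,8],[10,84,0,0,0,16],[15,126,0,0,0,24],[20,168,0,0,0,32],[25,210,0,0,0,40]]'; python3 go.py .537 -.0465 .30 -160
```

```text
clock: 2.3
tool_pos: [0.4219, 0.1471, 0.3009]
eef_rot: [-3.105, 0.473, -0.002]
force: [1.3, 1.6, -0.8]
gripper_width: 0.53
t 2.3 pos [0.4219 0.1471 0.3009] yaw -17.3 q [0.16 0.14 1.58 0.   1.42 0.47] F [ 1.3  1.6 -0.8] M [-0.08  0.09 -0.05] w 0.53
shift [167.5 150.5   0.9] turn [-1.000e-01  1.000e-01  1.427e+02]
```

```bash
python3 -m creep '[[30,30,0,0,0,8],[65,60,0,0,0,16],[100,90,0,0,0,24],[135,120,0,0,0,32],[167,150,0,0,0,40]]' 88; python3 -m creep '[[0,0,0,0,0,8],[0,0,0,0,0,16],[0,0,0,0,0,24],[0,0,0,0,0,32],[0,0,0,0,0,40]]';  python3 -m creep '[[0,0,0,0,0,8],[0,0,0,0,0,16],[0,0,0,0,0,24],[0,0,0,0,0,32],[0,0,0,0,0,40]]'; python3 go.py .537 -.0465 .30 -160
```

```text
clock: 2.8
tool_pos: [0.5375, -0.0478, 0.3009]
eef_rot: [-2.751, 1.515, -0.002]
force: [1.0, 0.6, 0.1]
gripper_width: 0.654
clock: 3.3
tool_pos: [0.5375, -0.0478, 0.3008]
eef_rot: [-2.059, 2.37, -0.001]
force: [0.2, -0.3, -0.5]
gripper_width: 0.655
clock: 3.8
tool_pos: [0.5374, -0.0478, 0.3008]
eef_rot: [-1.116, 2.935, 0.0]
force: [-0.3, -0.3, -0.3]
gripper_width: 0.652
t 3.8 pos [ 0.5374 -0.0478  0.3008] yaw -138.4 q [-0.23  0.32  1.34  0.    1.48  2.18] F [-0.3 -0.3 -0.3] M [0.03 0.21 0.04] w 0.652
shift [-0.6  1.3  0.8] turn [-0.   0.1 21.6]
```

```bash
python3 -m creep '[[0,0,0,0,0,8],[0,0,0,0,0,16],[-1,1,0,0,0,22],[-1,1,20,0,0,22],[-1,1,38,0,0,22]]'; python3 - <<'E'
from cell import *
from h import *
for n in("scene","top"):
    c=camera(n);np.savez(f"{n}.npz",**{k:np.array(c[k]) for k in c})
    u,v,w,h={"scene":(165,110,90,100),"top":(265,140,95,100)}[n];crop(c["color"],u,v,w,h,4,f"pics/w_{n}.png")
cv2.imwrite("pics/w.png",np.hstack([cv2.imread("pics/w_scene.png"),cv2.imread("pics/w_top.png")]))
E
```

```text
clock: 4.3
tool_pos: [0.5377, -0.0464, 0.2625]
eef_rot: [-0.535, 3.093, 0.0]
force: [-0.4, 0.3, -0.5]
gripper_width: 0.654
```

View pics/w.png

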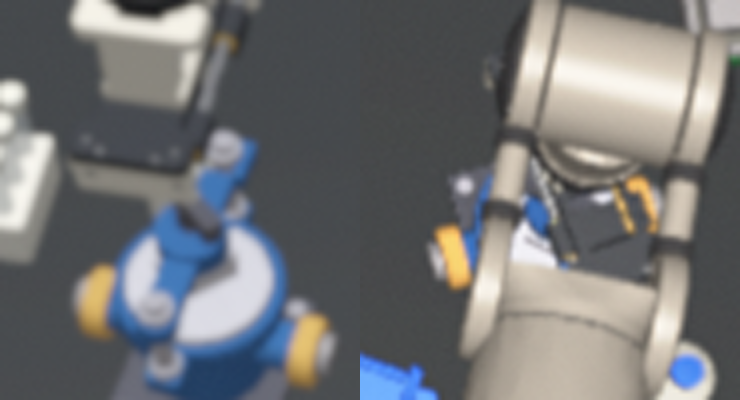

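The gripper hangs over the tee, which is at crop (200,215) in the scene view. I'll go down in small steps, watching the force.

```bash
python3 -m creep '[[0,0,10,0,0,0],[0,0,18,0,0,0],[0,0,26,0,0,0],[0,0,34,0,0,0],[0,0,36,0,0,0]]'; python3 go.py .537 -.0465 .227 -160
```

```text
clock: 4.9
tool_pos: [0.5358, -0.0459, 0.2235]
eef_rot: [0.535, -3.091, -0.005]
force: [0.5, 0.1, 0.5]
gripper_width: 0.656
t 4.9 pos [ 0.5358 -0.0459  0.2235] yaw -160.4 q [-0.23  0.37  1.49  0.    1.29  2.57] F [0.5 0.1 0.5] M [ 0.09  0.18 -0.03] w 0.656
shift [-0.9 -0.9 -3.5] turn [ 0.2 -0.2 -0.4]
```

```bash
python3 -m creep '[[-1,-1,-2,0,0,-4],[-1,-1,-2,0,0,-8],[-1,-1,-2,0,0,-12],[-1,-1,-2,0,0,-16],[-1,-1,-2,0,0,-16]]'; python3 go.py .537 -.0465 .225 -130
```

```text
clock: 5.4
tool_pos: [0.5373, -0.0466, 0.2257]
eef_rot: [0.961, -2.987, -0.005]
force: [-0.6, 0.3, -0.4]
gripper_width: 0.654
t 5.4 pos [ 0.5373 -0.0466  0.2257] yaw -144.3 q [-0.23  0.37  1.48  0.    1.3   2.29] F [-0.6  0.3 -0.4] M [ 0.05  0.16 -0.07] w 0.654
shift [0.2 0.2 0.7] turn [  0.3  -0.1 -14.3]
```

```bash
python3 -m creep '[[0,0,0,0,0,-4],[0,0,0,0,0,-8],[0,0,0,0,0,-12],[0,0,0,0,0,-16],[0,0,0,0,0,-20]]'; python3 go.py .537 -.0465 .226 -100
```

```text
clock: 5.9
tool_pos: [0.5371, -0.0468, 0.2259]
eef_rot: [1.466, -2.775, -0.006]
force: [-1.4, 0.1, 1.8]
gripper_width: 0.655
t 5.9 pos [ 0.5371 -0.0468  0.2259] yaw -124.3 q [-0.23  0.37  1.48  0.    1.3   1.94] F [-1.4  0.1  1.8] M [-0.07  0.4  -0.01] w 0.655
shift [-0.2  0.2 -0.1] turn [  0.3   0.  -24.3]
```

```bash
cat > shot.py <<'E'
from cell import *
from h import *
import sys
k=sys.argv[1]
for n in("scene","top"):
    c=camera(n);np.savez(f"{n}.npz",**{k2:np.array(c[k2]) for k2 in c})
    u,v,w,h={"scene":(165,110,90,100),"top":(265,140,95,100)}[n];crop(c["color"],u,v,w,h,4,f"pics/{k}_{n}.png")
cv2.imwrite(f"pics/{k}.png",np.hstack([cv2.imread(f"pics/{k}_scene.png"),cv2.imread(f"pics/{k}_top.png")]))
E
python3 shot.py w2
```

```text
(no output)
```

View pics/w2.png

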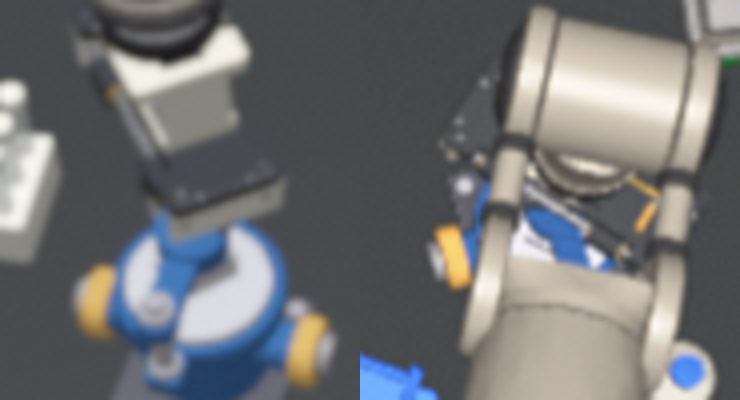

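```bash
python3 -m creep '[[0,0,0,0,0,-8],[0,0,0,0,0,-16],[0,0,0,0,0,-24],[0,0,0,0,0,-32],[0,0,-1,0,0,-40]]';python3 go.py;  python3 -m creep '[[0,0,0,0,0,-8],[0,0,0,0,0,-16],[0,0,0,0,0,-24],[0,0,0,0,0,-32],[0,0,-1,0,0,-40]]'; python3 go.py .537 -.0465 .228 0;python3 shot.py w3
```

```text
clock: 6.5
tool_pos: [0.5368, -0.0467, 0.2267]
eef_rot: [2.328, -2.106, -0.008]
force: [-1.3, -0.7, -1.8]
gripper_width: 0.654
t 6.5 pos [ 0.5368 -0.0467  0.2267] yaw -84.3 q [-0.23  0.37  1.48  0.    1.3   1.24] F [-1.3 -0.7 -1.8] M [-0.08  0.53 -0.07] w 0.654
clock: 7.0
tool_pos: [0.5365, -0.047, 0.2276]
eef_rot: [2.911, -1.18, -0.01]
force: [-0.9, -1.8, -1.5]
gripper_width: 0.654
t 7.0 pos [ 0.5365 -0.047   0.2276] yaw -44.1 q [-0.23  0.37  1.48  0.    1.3   0.54] F [-0.9 -1.8 -1.5] M [-0.31  0.36 -0.01] w 0.654
shift [ 0.  -0.7 -0.4] turn [  0.1   0.4 -44.1]
```

View pics/w3.png

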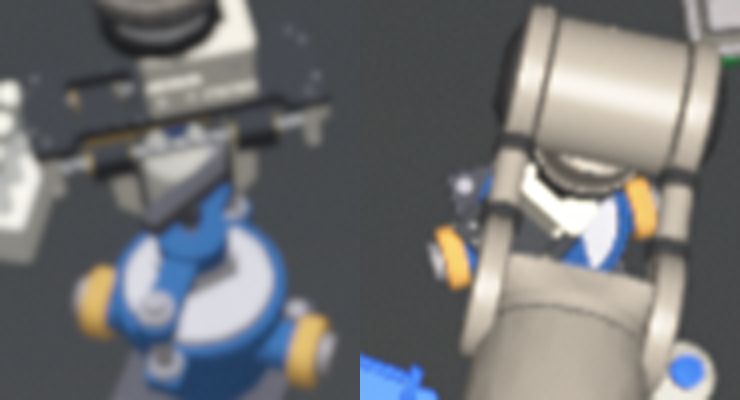

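The scene view shows the bar now running from crop (150,215) to (225,170), so it has broken loose and turned about 100°. I'll keep going.

```bash
python3 -m creep '[[0,-1,0,0,0,-8],[0,-1,0,0,0,-16],[0,-1,0,0,0,-24],[0,-1,-1,0,0,-32],[0,-1,-1,0,0,-40]]';python3 go.py;  python3 -m creep '[[0,0,0,0,0,-6],[0,0,0,0,0,-12],[0,0,0,0,0,-18],[0,0,0,0,0,-18]]'; python3 go.py .537 -.0465 .228 -50;python3 shot.py w4
```

```text
clock: 7.6
tool_pos: [0.5376, -0.0465, 0.2288]
eef_rot: [-3.138, 0.121, 0.008]
force: [-0.3, -2.9, 1.2]
gripper_width: 0.656
t 7.6 pos [ 0.5376 -0.0465  0.2288] yaw -4.4 q [-0.23  0.37  1.47  0.    1.31 -0.15] F [-0.3 -2.9  1.2] M [-0.38  0.14 -0.05] w 0.656
clock: 8.0
tool_pos: [0.5378, -0.0465, 0.2289]
eef_rot: [-3.119, -0.365, 0.007]
force: [0.3, -0.1, -0.7]
gripper_width: 0.656
t 8.0 pos [ 0.5378 -0.0465  0.2289] yaw 13.3 q [-0.23  0.37  1.47  0.    1.31 -0.46] F [ 0.3 -0.1 -0.7] M [-0.14  0.05  0.02] w 0.656
shift [-0.8 -0.2  0.9] turn [ 0.   0.3 63.3]
```

View pics/w4.png

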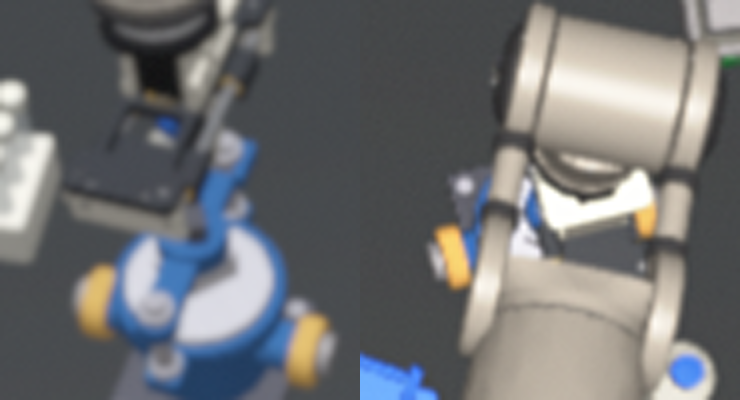

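```bash
python3 -m creep '[[0,0,1,0,0,8],[0,0,1,0,0,16],[0,0,1,0,0,24],[0,0,1,0,0,32],[0,0,1,0,0,40]]'; python3 -m creep '[[0,0,0,0,0,8],[0,0,0,0,0,17],[0,0,0,0,0,17]]' 183;  python3 -m creep '[[0,0,0,0,0,0],[0,0,0,0,0,0],[0,0,0,0,0,0]]'; cat > arc.py <<'E'
from go import *
s=state();report(s)
S=np.array([.537,-.0465]);ps=.2525
piv=S+.074*np.array([np.cos(ps),np.sin(ps)])
def pos(th): a=ps+np.pi-th;return piv+.074*np.array([np.cos(a),np.sin(a)])
y0=float(sys.argv[1]);z=float(sys.argv[2])
for th in map(float,sys.argv[3:]):
    d,t=rel(s,np.append(pos(np.radians(th)),z),down(np.radians(y0-th)));print(th,d.round(0),t.round(1))
print(piv)
E
python3 arc.py -44 .228 7 15 22 30 38
```

```text
clock: 8.6
tool_pos: [0.5378, -0.0462, 0.2277]
eef_rot: [-3.052, 0.743, 0.007]
force: [-0.2, -0.4, -0.4]
gripper_width: 0.656
clock: 8.9
tool_pos: [0.5379, -0.0461, 0.2277]
eef_rot: [2.906, -1.194, -0.008]
force: [-0.4, 0.9, 0.8]
gripper_width: 0.44
clock: 9.2
tool_pos: [0.5379, -0.046, 0.2276]
eef_rot: [-2.906, 1.193, 0.008]
force: [0.1, 0.3, -0.1]
gripper_width: 0.284
t 9.2 pos [ 0.5379 -0.046   0.2276] yaw -44.6 q [-0.23  0.37  1.47  0.    1.3   0.55] F [ 0.1  0.3 -0.1] M [-0.08  0.15 -0.03] w 0.284
7.0 [-8. -4. -0.] [0.1 0.3 6.4]
15.0 [-15. -11.  -0.] [ 0.1  0.2 14.4]
22.0 [-21. -18.  -0.] [ 0.1  0.2 21.4]
30.0 [-27. -27.  -0.] [ 0.2  0.2 29.4]
38.0 [-31. -36.  -0.] [ 0.2  0.2 37.4]
[ 0.60865353 -0.02801292]
```

```bash
python3 -m creep '[[-8,-4,0,0,0,6],[-15,-11,0,0,0,14],[-21,-18,0,0,0,22],[-27,-27,0,0,0,30],[-31,-36,0,0,0,37]]'; python3 arc.py -44 .228 45 53 60 68 76;python3 shot.py y1
```

```text
clock: 9.7
tool_pos: [0.5413, 0.0011, 0.2278]
eef_rot: [2.371, -2.058, -0.005]
force: [0.3, -2.6, -0.6]
gripper_width: 0.287
t 9.7 pos [0.5413 0.0011 0.2278] yaw -81.9 q [-0.14  0.37  1.47  0.    1.3   1.29] F [ 0.3 -2.6 -0.6] M [-0.5   0.    0.03] w 0.287
45.0 [-8. -5. -0.] [0.2 0.1 7.1]
53.0 [-15. -12.  -0.] [ 0.2  0.  15.1]
60.0 [-21. -19.  -0.] [ 0.2  0.  22.1]
68.0 [-27. -27.  -0.] [ 0.2  0.  30.1]
76.0 [-31. -37.  -0.] [ 0.2 -0.  38.1]
[ 0.60865353 -0.02801292]
```

View pics/y1.png

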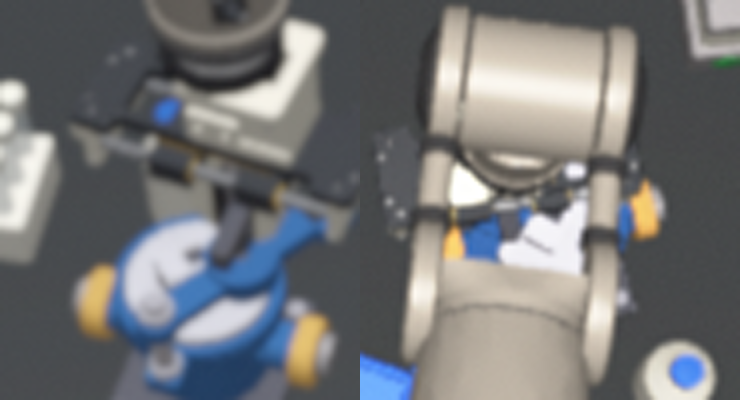

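The yoke is free and swinging: its tip has moved to scene crop (315,220). I'll carry on round the arc.

```bash
python3 -m creep '[[-8,-5,0,0,0,7],[-15,-12,0,0,0,15],[-21,-19,0,0,0,22],[-27,-27,0,0,0,30],[-31,-37,0,0,0,38]]'; python3 arc.py -44 .228 83 91 99 107 115
```

```text
clock: 10.3
tool_pos: [0.5734, 0.0371, 0.2277]
eef_rot: [1.577, -2.713, -0.004]
force: [-0.6, -3.9, 0.3]
gripper_width: 0.283
t 10.3 pos [0.5734 0.0371 0.2277] yaw -119.7 q [-0.07  0.43  1.37  0.    1.34  2.02] F [-0.6 -3.9  0.3] M [-0.6   0.28  0.03] w 0.283
83.0 [-7. -5. -0.] [ 0.2 -0.1  7.3]
91.0 [-15. -12.  -0.] [ 0.2 -0.1 15.3]
99.0 [-21. -20.  -0.] [ 0.2 -0.2 23.3]
107.0 [-27. -29.  -1.] [ 0.2 -0.2 31.3]
115.0 [-31. -39.  -1.] [ 0.2 -0.2 39.3]
[ 0.60865353 -0.02801292]
```

```bash
python3 -m creep '[[-7,-5,0,0,0,7],[-15,-12,0,0,0,15],[-21,-20,0,0,0,23],[-27,-29,0,0,0,31],[-31,-39,0,0,0,39]]'; python3 arc.py -44 .228 118 122 126 130;python3 shot.py y2
```

```text
clock: 10.8
tool_pos: [0.6224, 0.0442, 0.2275]
eef_rot: [0.578, -3.082, -0.002]
force: [-2.4, -0.8, 2.3]
gripper_width: 0.284
t 10.8 pos [0.6224 0.0442 0.2275] yaw -158.8 q [-0.05  0.53  1.22 -0.    1.4   2.72] F [-2.4 -0.8  2.3] M [-0.12  0.62 -0.02] w 0.284
118.0 [-3. -2. -0.] [ 0.1 -0.3  3.2]
122.0 [-7. -5. -1.] [ 0.1 -0.3  7.2]
126.0 [-11.  -8.  -1.] [ 0.1 -0.3 11.2]
130.0 [-15. -12.  -1.] [ 0.1 -0.3 15.2]
[ 0.60865353 -0.02801292]
```

View pics/y2.png

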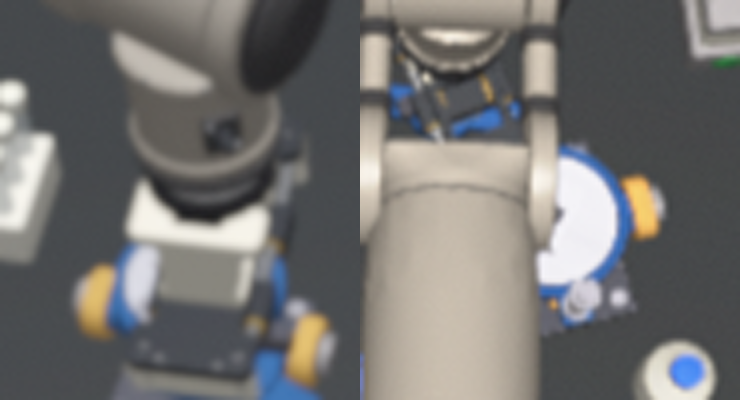

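```bash
python3 -m creep '[[-3,-2,0,0,0,3],[-7,-5,0,0,0,7],[-11,-8,0,0,0,11],[-13,-10,0,0,0,13]]'; python3 go.py; python3 -m creep '[[1,1,0,0,0,0],[1,1,0,0,0,0],[1,1,-10,0,0,0],[1,1,-45,0,0,0],[1,1,-90,0,0,0]]' 120;  python3 go.py .44 .15 .32 -100
```

```text
clock: 11.3
tool_pos: [0.6383, 0.0393, 0.2268]
eef_rot: [0.237, -3.126, -0.001]
force: [-1.5, -0.6, 1.9]
gripper_width: 0.284
t 11.3 pos [0.6383 0.0393 0.2268] yaw -171.3 q [-0.06  0.56  1.17  0.    1.42  2.93] F [-1.5 -0.6  1.9] M [0.03 0.47 0.  ] w 0.284
clock: 11.8
tool_pos: [0.6367, 0.0402, 0.3167]
eef_rot: [0.24, -3.122, -0.002]
force: [1.6, 0.6, -0.0]
gripper_width: 0.529
t 11.8 pos [0.6367 0.0402 0.3167] yaw -171.2 q [-0.06  0.53  0.98  0.    1.64  2.93] F [ 1.6  0.6 -0. ] M [0.03 0.02 0.01] w 0.529
shift [177.6 138.6  -1.2] turn [  0.5  -0.4 -71.2]
```

```bash
python3 -m creep '[[40,-40,0,0,0,-8],[80,-80,0,0,0,-16],[120,-120,0,0,0,-24],[150,-160,0,0,0,-32],[180,-200,0,0,0,-40]]' 60; python3 go.py .44 .15 .32 -100; python3 shot.py z1; python3 - <<'E'
from cell import *
from h import *
c=load("scene");print(c["color"].shape)
for n in("scene","top"):
    c=load(n)
    for l in("cover","cover_lug","yoke","tee_grip"):
        for r in look_for(n,l): print(n,l,round(r["conf"],2),(c["T"]@np.append(r["location"],1))[:3].round(3))
E
```

```text
clock: 12.3
tool_pos: [0.5012, -0.1628, 0.3192]
eef_rot: [1.289, -2.856, -0.005]
force: [0.4, -0.1, -0.4]
gripper_width: 0.763
t 12.3 pos [ 0.5012 -0.1628  0.3192] yaw -131.4 q [-0.46  0.3   1.33 -0.    1.52  1.84] F [ 0.4 -0.1 -0.4] M [0.04 0.14 0.06] w 0.763
shift [-194.1  252.9   -0.3] turn [  0.4  -0.2 -31.4]
(384, 512, 3)
scene cover 0.57 [ 0.537 -0.034  0.132]
scene cover_lug 0.88 [ 0.538 -0.039  0.128]
scene yoke 0.91 [0.641 0.052 0.188]
scene tee_grip 0.79 [0.637 0.046 0.236]
top cover 0.77 [ 0.53  -0.045  0.126]
top cover_lug 0.88 [ 0.533 -0.047  0.126]
top yoke 0.55 [0.63  0.041 0.185]
```

View pics/z1.png

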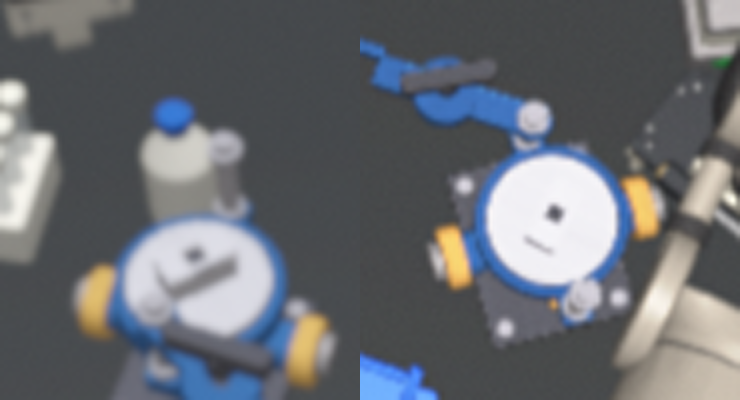

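The yoke is open by about 126° and the cover is uncovered: socket at top crop (554,213), lug side face at scene crop (170,295)–(235,262). I'll zoom in to find the lug's orientation.

```bash
cat > lug.py <<'E'
from ov import *
import sys
a=load("scene");b=load("top")
x,y,d=map(float,sys.argv[1:4]);p=(x,y,np.radians(d))
B=.118
g=wire(p,[box(-.028,.028,-.013,.013,B+.04),box(-.028,.028,-.013,.013,B+.01),box(-.0075,.0075,-.0075,.0075,B+.04),circ(0,0,.054,B+.01)])
import ov
ov.a=a;ov.b=b
def e(c,u,v,w,h,k):
    im=draw(c,[],u,v,w,h,k);im=cv2.convertScaleAbs(im,alpha=1.6,beta=-120);return im
pair([],"pics/l0.png",(190,158,50,40),(290,172,50,50),8);pair(g,"pics/l1.png",(190,158,50,40),(290,172,50,50),8)
i=cv2.imread("pics/l0.png");i=cv2.convertScaleAbs(i,alpha=2.2,beta=-280)
j=cv2.imread("pics/l1.png");cv2.imwrite("pics/l.png",np.vstack([i[:320],j])[:800] if 0 else cv2.resize(np.vstack([i,j]),(600,600)))
E
python3 lug.py .537 -.0465 40
```

```text
(no output)
```

View pics/l.png

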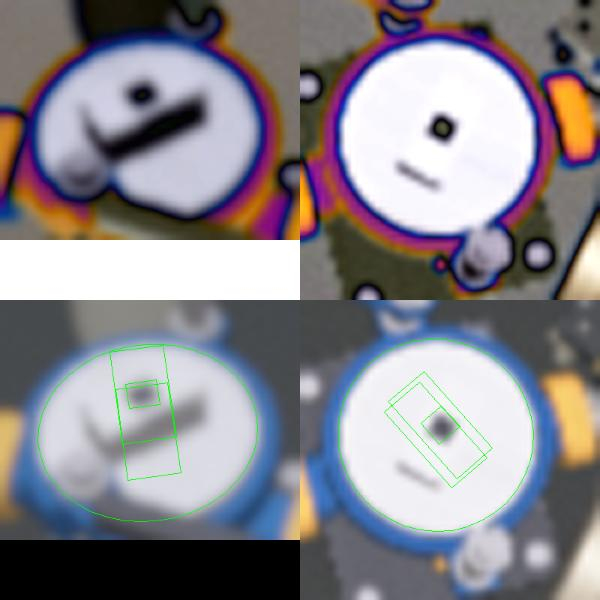

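```bash
python3 lug.py .5375 -.0465 -32
```

```text
(no output)
```

View pics/l.png

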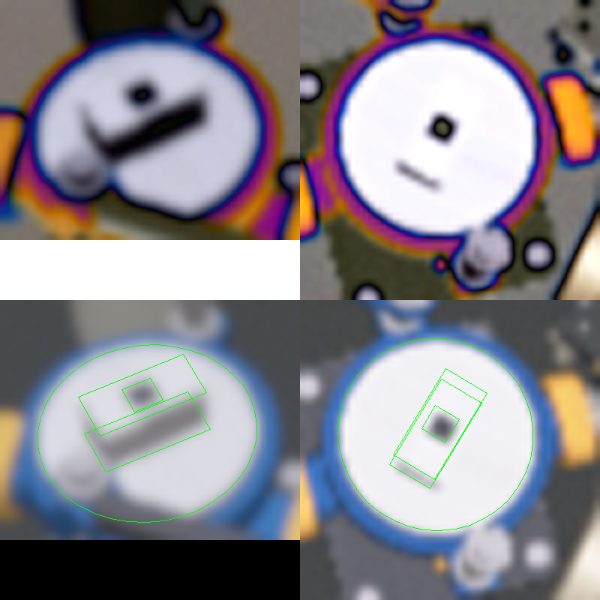

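```bash
python3 - <<'E'
from h import *
b=load("top");a=load("scene")
E=[ray(b,((u-360+.5)/4-.5+265,(v+.5)/4-.5+140),.238)[:2] for u,v in((402,82),(494,67))]
F=[ray(a,((u+.5)/4-.5+165,(v+.5)/4-.5+110),.238)[:2] for u,v in((165,325),(270,356))]
for E in (E,F):
    print(E)
    j=np.radians(58);C=np.array([.5375,-.0465])
    for e in E:
        d=e-C;print("along",d@[np.cos(j),np.sin(j)],"across",d@[np.sin(j),-np.cos(j)])
E
python3 go.py .5375 -.0465 .26 -122
```

```text
[array([0.62624965, 0.07634517]), array([0.63754254, 0.00407154])]
along 0.15120876294123564 across 0.010165951959505497
along 0.0959015665901214 across 0.05804205698731985
[array([0.64067097, 0.00734393]), array([0.62686283, 0.07829816])]
along 0.10033452623944641 across 0.058961005324128735
along 0.15318993038497974 across 0.009651025156009163
t 12.8 pos [ 0.5031 -0.1605  0.3179] yaw -131.8 q [-0.45  0.3   1.33 -0.    1.52  1.85] F [-0.2 -0.7  0. ] M [ 0.04  0.2  -0.01] w 0.766
shift [-108.3   49.8   57.6] turn [ 0.5 -0.3 -9.8]
```

```bash
python3 -m creep '[[-36,17,0,0,0,-5],[-72,34,0,0,0,-10],[-108,50,10,0,0,-10],[-108,50,40,0,0,-10],[-108,50,58,0,0,-10]]' 120; python3 go.py .5375 -.0465 .162 -122
```

```text
clock: 13.3
tool_pos: [0.537, -0.0443, 0.2578]
eef_rot: [1.528, -2.733, -0.011]
force: [-0.6, 0.2, -0.3]
gripper_width: 0.529
t 13.3 pos [ 0.537  -0.0443  0.2578] yaw -121.6 q [-0.22  0.35  1.42 -0.    1.39  1.9 ] F [-0.6  0.2 -0.3] M [ 0.06  0.21 -0.04] w 0.529
shift [ 1.1 -2.6 95.8] turn [ 0.6 -0.3  0.4]
```

```bash
python3 -m creep '[[1,-2.5,25,0.6,-0.3,0],[1,-2.5,50,0.6,-0.3,0],[1,-2.5,70,0.6,-0.3,0],[1,-2.5,85,0.6,-0.3,0],[1,-2.5,90,0.6,-0.3,0]]'; python3 go.py .5375 -.0465 .162 -122
```

```text
clock: 13.8
tool_pos: [0.5368, -0.0453, 0.166]
eef_rot: [1.534, -2.739, -0.004]
force: [0.4, 0.1, 0.0]
gripper_width: 0.533
t 13.8 pos [ 0.5368 -0.0453  0.166 ] yaw -121.5 q [-0.23  0.42  1.57  0.    1.15  1.89] F [0.4 0.1 0. ] M [0.02 0.21 0.02] w 0.533
shift [ 0.6 -1.2  4. ] turn [ 0.2 -0.1  0.5]
```

```bash
python3 -m creep '[[0.5,-1,4,0.2,0,0],[0.5,-1,4.5,0.2,0,0],[0.5,-1,4.5,0.2,0,0]]'; python3 go.py; python3 -m creep '[[0,0,0,0,0,0],[0,0,0,0,0,0],[0,0,0,0,0,0],[0,0,0,0,0,0],[0,0,0,0,0,0]]' 255;python3 go.py
```

```text
clock: 14.1
tool_pos: [0.5377, -0.0462, 0.1621]
eef_rot: [1.535, -2.741, 0.002]
force: [-0.2, -0.0, -0.5]
gripper_width: 0.531
t 14.1 pos [ 0.5377 -0.0462  0.1621] yaw -121.5 q [-0.23  0.43  1.58 -0.    1.14  1.89] F [-0.2 -0.  -0.5] M [0.01 0.19 0.03] w 0.531
clock: 14.6
tool_pos: [0.5378, -0.0462, 0.1622]
eef_rot: [1.535, -2.741, 0.002]
force: [-1.0, -0.1, 0.8]
gripper_width: 0.139
t 14.6 pos [ 0.5378 -0.0462  0.1622] yaw -121.5 q [-0.23  0.43  1.58 -0.    1.14  1.89] F [-1.  -0.1  0.8] M [-0.    0.18  0.02] w 0.139
```

```bash
python3 -m creep '[[0,0,0,0,0,0],[0,0,0,0,0,0]]';python3 go.py;python3 shot.py g1
```

```text
clock: 14.8
tool_pos: [0.5378, -0.0463, 0.1622]
eef_rot: [1.535, -2.741, 0.002]
force: [0.9, -0.7, 0.3]
gripper_width: 0.01
t 14.8 pos [ 0.5378 -0.0463  0.1622] yaw -121.5 q [-0.23  0.43  1.58 -0.    1.14  1.89] F [ 0.9 -0.7  0.3] M [ 0.01  0.15 -0.04] w 0.01
```

View pics/g1.png

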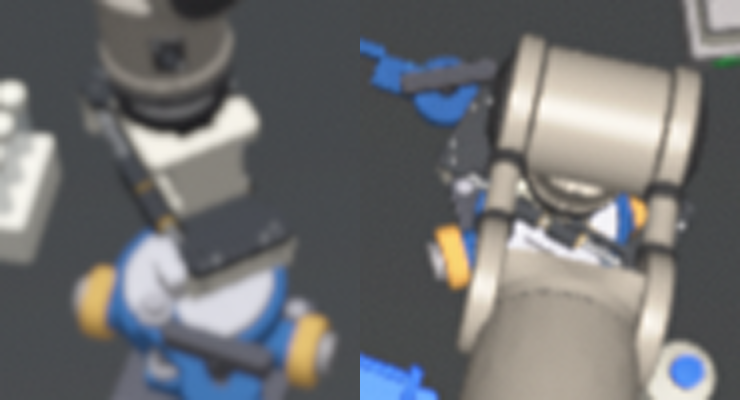

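```bash
python3 - <<'E'
from go import *
s=state();R0=R.from_rotvec(s["eef_rot"]).as_matrix();p=s["tool_pos"]
import ov
G=[]
def bx(x,y,z0,z1):
    for z in(z0,z1):
        G.append((R0@(ov.box(-x,x,-y,y,z)).T).T+p)
bx(.010,.0095,-.02,.025);bx(.095,.0375,-.041,-.041)
x=ov.draw(load("scene"),G,165,110,90,100,4);y=ov.draw(load("top"),G,265,140,95,100,4);cv2.imwrite("pics/g2.png",np.hstack([x,y]))
E
```

```text
(no output)
```

View pics/g2.png

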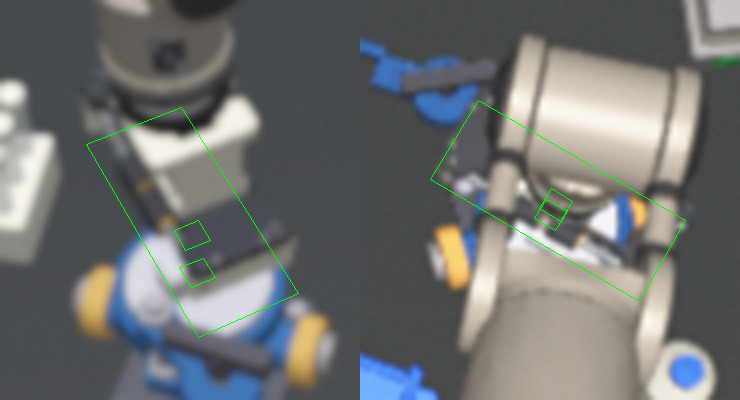

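```bash
python3 - <<'E'
from go import *
import ov
c=load("scene");im=cv2.resize(cv2.imread("pics/w3_scene.png"),None,fx=2,fy=2,interpolation=cv2.INTER_CUBIC)
R0=down(np.radians(-44.1));p=np.array([.5365,-.047,.2276])
for sx in(-1,1):
  for z in(-.02,.025):
    P=(R0@ov.box(sx*.030,sx*.045,-.0095,.0095,z).T).T+p
    q=(((proj(c,P)-[165,110]+.5)*4-.5)*2).round().astype(int);cv2.polylines(im,[q.reshape(-1,1,2)],False,(0,255,0) if z>0 else (0,0,255),1)
cv2.imwrite("pics/g3.png",im[150:600])
E
```

```text
(no output)
```

View pics/g3.png

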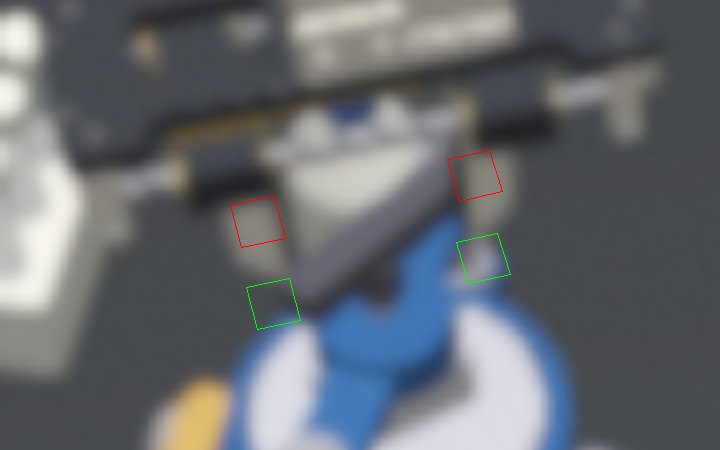

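The overlay shows the real fingertips about 24 mm higher than the stated TCP geometry gives: seen at (270,280), expected at (275,325). So the jaws closed above the lug. I'll lower the closed fingertips gently to find the lug's top by touch.

```bash
python3 -m creep '[[0,0,0.5,0,0,0],[0,0,1,0,0,0],[0,0,1.5,0,0,0],[0,0,2,0,0,0],[0,0,2,0,0,0]]';python3 go.py; python3 -m creep '[[0,0,0.5,0,0,0],[0,0,1,0,0,0],[0,0,1.5,0,0,0],[0,0,2,0,0,0],[0,0,2,0,0,0]]';python3 go.py
```

```text
clock: 15.4
tool_pos: [0.5377, -0.0463, 0.16]
eef_rot: [1.535, -2.741, 0.002]
force: [-0.2, 0.4, 0.2]
gripper_width: 0.001
t 15.4 pos [ 0.5377 -0.0463  0.16  ] yaw -121.5 q [-0.23  0.43  1.58 -0.    1.13  1.89] F [-0.2  0.4  0.2] M [ 0.01  0.2  -0.02] w 0.001
clock: 15.9
tool_pos: [0.5377, -0.0462, 0.158]
eef_rot: [1.535, -2.741, 0.001]
force: [-0.4, -0.2, -0.2]
gripper_width: 0.007
t 15.9 pos [ 0.5377 -0.0462  0.158 ] yaw -121.5 q [-0.23  0.43  1.58 -0.    1.13  1.89] F [-0.4 -0.2 -0.2] M [ 0.03  0.17 -0.03] w 0.007
```

```bash
for i in 1; do python3 -m creep '[[0,0,0.6,0,0,0],[0,0,1.2,0,0,0],[0,0,1.8,0,0,0],[0,0,2.4,0,0,0],[0,0,2.4,0,0,0]]';python3 go.py; done; python3 shot.py g4
```

```text
clock: 16.4
tool_pos: [0.5377, -0.0462, 0.1558]
eef_rot: [1.535, -2.741, 0.002]
force: [-1.1, 0.4, 2.3]
gripper_width: 0.003
t 16.4 pos [ 0.5377 -0.0462  0.1558] yaw -121.5 q [-0.23  0.43  1.59 -0.    1.12  1.89] F [-1.1  0.4  2.3] M [0.03 0.3  0.  ] w 0.003
```

View pics/g4.png

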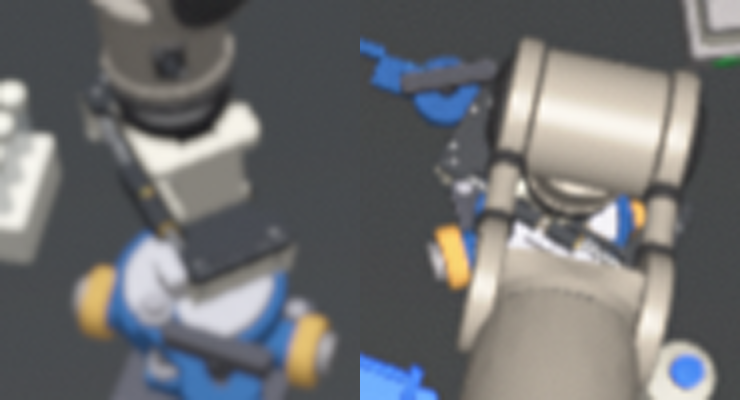

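```bash
python3 -m creep '[[0,0,0.4,0,0,0],[0,0,0.8,0,0,0],[0,0,0.8,0,0,0]]';python3 go.py; 
```

```text
clock: 16.8
tool_pos: [0.5378, -0.0462, 0.1557]
eef_rot: [-1.535, 2.741, -0.002]
force: [-2.4, 1.1, 7.0]
gripper_width: 0.004
t 16.8 pos [ 0.5378 -0.0462  0.1557] yaw -121.5 q [-0.23  0.43  1.59 -0.    1.12  1.89] F [-2.4  1.1  7. ] M [0.11 0.6  0.05] w 0.004
```

Contact comes at TCP z≈0.156, so the fingertips sit about 2 mm above the reported TCP rather than 25 mm below it. I'll re-grip with that offset.

```bash
python3 -m creep '[[0,0,-6,0,0,0],[0,0,-10,0,0,0],[0,0,-10,0,0,0],[0,0,-10,0,0,0],[0,0,-10,0,0,0]]' 120; python3 -m creep '[[0,0,0,0,0,0],[0,0,0,0,0,0],[0,0,0,0,0,0],[0,0,0,0,0,0]]'; python3 go.py .5375 -.0465 .135 -122
```

```text
clock: 17.3
tool_pos: [0.5376, -0.0462, 0.1654]
eef_rot: [1.535, -2.741, 0.002]
force: [0.1, 0.1, 0.0]
gripper_width: 0.391
clock: 17.7
tool_pos: [0.5376, -0.0462, 0.1654]
eef_rot: [1.535, -2.741, 0.002]
force: [0.5, 0.4, -0.6]
gripper_width: 0.524
t 17.7 pos [ 0.5376 -0.0462  0.1654] yaw -121.5 q [-0.23  0.42  1.57 -0.    1.15  1.89] F [ 0.5  0.4 -0.6] M [0.01 0.22 0.07] w 0.524
shift [ 0.3 -0.1 30.4] turn [-0.1 -0.   0.5]
```

```bash
python3 -m creep '[[0,0,8,0,0,0],[0,0,14,0,0,0],[0,0,20,0,0,0],[0,0,25,0,0,0],[0,0,25,0,0,0]]';python3 go.py .5375 -.0465 .135 -122; python3 -m creep '[[0,0,2,0,0,0],[0,0,4,0,0,0],[0,0,5,0,0,0],[0,0,5,0,0,0]]'; python3 go.py .5375 -.0465 .135 -122
```

```text
clock: 18.2
tool_pos: [0.5371, -0.0461, 0.1393]
eef_rot: [1.534, -2.74, -0.0]
force: [0.6, 0.9, -0.1]
gripper_width: 0.53
t 18.2 pos [ 0.5371 -0.0461  0.1393] yaw -121.5 q [-0.23  0.45  1.61 -0.    1.08  1.89] F [ 0.6  0.9 -0.1] M [-0.05  0.22 -0.03] w 0.53
shift [ 0.1 -0.5  4.3] turn [ 0.1 -0.1  0.5]
clock: 18.6
tool_pos: [0.5371, -0.0461, 0.1343]
eef_rot: [1.534, -2.74, -0.0]
force: [0.6, -0.2, -0.4]
gripper_width: 0.532
t 18.6 pos [ 0.5371 -0.0461  0.1343] yaw -121.5 q [-0.23  0.46  1.61 -0.    1.07  1.89] F [ 0.6 -0.2 -0.4] M [-0.    0.19 -0.05] w 0.532
shift [ 0.1 -0.6 -0.7] turn [ 0.  -0.1  0.5]
```

```bash
python3 -m creep '[[0,0,0,0,0,0],[0,0,0,0,0,0],[0,0,0,0,0,0],[0,0,0,0,0,0],[0,0,0,0,0,0]]' 255;python3 -m creep '[[0,0,0,0,0,0],[0,0,0,0,0,0],[0,0,0,0,0,0]]';python3 go.py
```

```text
clock: 19.1
tool_pos: [0.5369, -0.0464, 0.1344]
eef_rot: [1.534, -2.739, 0.0]
force: [-1.6, -1.8, 1.4]
gripper_width: 0.283
clock: 19.4
tool_pos: [0.5369, -0.0464, 0.1344]
eef_rot: [1.534, -2.739, 0.0]
force: [-0.7, -1.4, 0.6]
gripper_width: 0.282
t 19.4 pos [ 0.5369 -0.0464  0.1344] yaw -121.5 q [-0.23  0.46  1.61 -0.    1.07  1.89] F [-0.7 -1.4  0.6] M [-0.19  0.36  0.05] w 0.282
```

```bash
python3 -m creep '[[0,0,-3,0,0,0],[0,0,-10,0,0,0],[0,0,-25,0,0,0],[0,0,-45,0,0,0],[0,0,-70,0,0,0]]';python3 go.py; python3 -m creep '[[0,0,-25,0,0,0],[0,0,-50,0,0,0],[0,0,-70,0,0,0],[0,0,-70,0,0,0]]';python3 go.py .5095 .319 .26 -122; python3 shot.py L1
```

```text
clock: 19.9
tool_pos: [0.5363, -0.046, 0.2043]
eef_rot: [1.533, -2.737, -0.003]
force: [0.2, -0.3, -4.5]
gripper_width: 0.281
t 19.9 pos [ 0.5363 -0.046   0.2043] yaw -121.5 q [-0.23  0.39  1.52 -0.    1.24  1.89] F [ 0.2 -0.3 -4.5] M [-0.06  0.09 -0.05] w 0.281
clock: 20.3
tool_pos: [0.5378, -0.046, 0.2773]
eef_rot: [-1.535, 2.74, -0.003]
force: [0.3, 0.2, -5.1]
gripper_width: 0.283
t 20.3 pos [ 0.5378 -0.046   0.2773] yaw -121.5 q [-0.23  0.33  1.39 -0.    1.42  1.89] F [ 0.3  0.2 -5.1] M [0.   0.13 0.03] w 0.283
shift [-296.5  214.8   16.8] turn [-0.1 -0.   0.5]
```

View pics/L1.png

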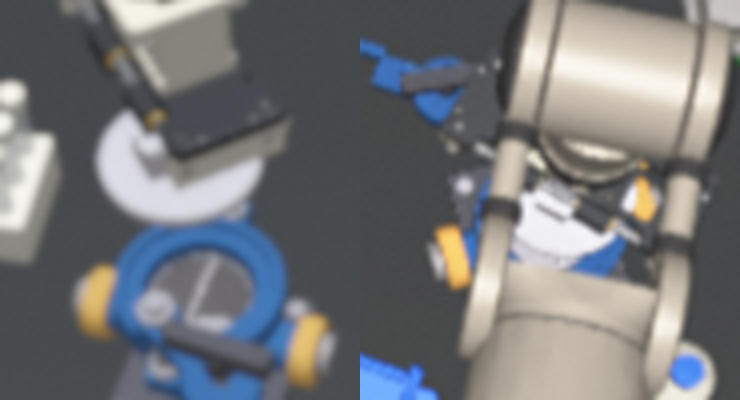

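```bash
cat > place.py <<'E'
from go import *
# args: hyp(1/2) h yaw0 dx dy
hyp=int(sys.argv[1]);h=float(sys.argv[2]);y0=float(sys.argv[3]);dx=float(sys.argv[4]) if len(sys.argv)>4 else 0;dy=float(sys.argv[5]) if len(sys.argv)>5 else 0
psi=-.443
Rz=R.from_euler('z',psi).as_matrix();Ry=R.from_euler('y',-.35).as_matrix();Rb=Rz@Ry
n=Rb[:,2];b0=np.array([.5095,.319,.082])+Rb@[dx,dy,0]
ax=np.cross([0,0,-1.],-n);ax/=np.linalg.norm(ax)
Rt=R.from_rotvec(ax*.35).as_matrix()@down(np.radians(y0))
assert np.allclose(Rt[:,2],-n)
p=b0+n*(h+(.0164 if hyp==1 else .0434))-(0 if hyp==1 else np.array([0,0,.027]))
s=state();report(s);d,t=rel(s,p,Rt);print("target",p.round(4),"shift",d.round(1),"turn",t.round(1),"n",n.round(3),"up",Rb[:,0].round(3))
E
for y in -122 -100 -80; do python3 place.py 1 .07 $y; done
```

```text
t 20.4 pos [ 0.5363 -0.0458  0.2737] yaw -121.5 q [-0.23  0.34  1.39 -0.    1.42  1.89] F [-0.9  0.7 -5.3] M [ 0.01  0.26 -0.01] w 0.283
target [0.4827 0.3317 0.1632] shift [-294.2  242.3  110.9] turn [20.2 -2.4  0.5] n [-0.31   0.147  0.939] up [ 0.849 -0.403  0.343]
t 20.4 pos [ 0.5363 -0.0458  0.2737] yaw -121.5 q [-0.23  0.34  1.39 -0.    1.42  1.89] F [-0.9  0.7 -5.3] M [ 0.01  0.26 -0.01] w 0.283
target [0.4827 0.3317 0.1632] shift [-294.2  242.3  110.9] turn [ 20.4   1.5 -21.2] n [-0.31   0.147  0.939] up [ 0.849 -0.403  0.343]
t 20.4 pos [ 0.5363 -0.0458  0.2737] yaw -121.5 q [-0.23  0.34  1.39 -0.    1.42  1.89] F [-0.9  0.7 -5.3] M [ 0.01  0.26 -0.01] w 0.283
target [0.4827 0.3317 0.1632] shift [-294.2  242.3  110.9] turn [ 20.1   5.1 -41. ] n [-0.31   0.147  0.939] up [ 0.849 -0.403  0.343]
```

```bash
python3 -m creep '[[-20,15,0,0,0,0],[-55,42,0,0,0,-1],[-90,69,0,0,0,-2],[-125,96,0,0,0,-4],[-160,123,0,0,0,-6]]'; python3 place.py 1 .10 -115.5
```

```text
clock: 20.9
tool_pos: [0.5137, 0.1564, 0.2719]
eef_rot: [1.674, -2.65, -0.007]
force: [1.1, -0.1, -4.5]
gripper_width: 0.282
t 20.9 pos [0.5137 0.1564 0.2719] yaw -115.4 q [0.15 0.34 1.4  0.   1.41 2.17] F [ 1.1 -0.1 -4.5] M [ 0.02  0.16 -0.01] w 0.282
target [0.4734 0.3361 0.1913] shift [-145.3  112.9   80.8] turn [20.5 -0.3  0.1] n [-0.31   0.147  0.939] up [ 0.849 -0.403  0.343]
```

```bash
python3 -m creep '[[-35,27,0,3,0,0],[-70,54,10,8,0,0],[-105,81,30,14,0,0],[-145,113,60,20.5,0,0],[-145,113,60,20.5,0,0]]'; python3 place.py 1 .10 -115.5;cat > shotr.py <<'E'
from cell import *
from go import *
import ov
k=sys.argv[1];s=state();R0=R.from_rotvec(s["eef_rot"]).as_matrix();p=s["tool_pos"]
out=[]
for n in("scene","top"):
    c=camera(n);c={k2:np.array(c[k2]) for k2 in c};np.savez(f"{n}.npz",**c)
    u,v,w,h={"scene":(270,185,110,95),"top":(160,155,90,95)}[n]
    im=ov.draw(c,ov.rest((.5095,.319,-.443)) if len(sys.argv)<3 else [],u,v,w,h,4)
    if len(sys.argv)<3:
      for hyp,col in((1,(0,255,255)),(2,(0,0,255))):
        for r,zz in((.054,0),(.054,-.010)):
            a=(.0164 if hyp==1 else .0434)+zz
            P=(R0@ov.circ(0,0,r,a).T).T+p+([0,0,0] if hyp==1 else [0,0,.027])
            q=((proj(c,P)-[u,v]+.5)*4-.5).round().astype(int);cv2.polylines(im,[q.reshape(-1,1,2)],False,col,1)
    out.append(im)
cv2.imwrite(f"pics/{k}.png",np.hstack(out))
E
python3 shotr.py p1
```

```text
clock: 21.4
tool_pos: [0.4662, 0.3409, 0.2059]
eef_rot: [-1.58, 2.47, -0.44]
force: [-0.6, -1.5, -5.3]
gripper_width: 0.279
t 21.4 pos [0.4662 0.3409 0.2059] yaw -114.9 q [ 0.67  0.4   1.55 -0.36  1.07  2.83] F [-0.6 -1.5 -5.3] M [ 0.14  0.73 -0.03] w 0.279
target [0.4734 0.3361 0.1913] shift [ 1.1 -3.1 16.6] turn [ 0.3 -0.4  0.8] n [-0.31   0.147  0.939] up [ 0.849 -0.403  0.343]
```

View pics/p1.png

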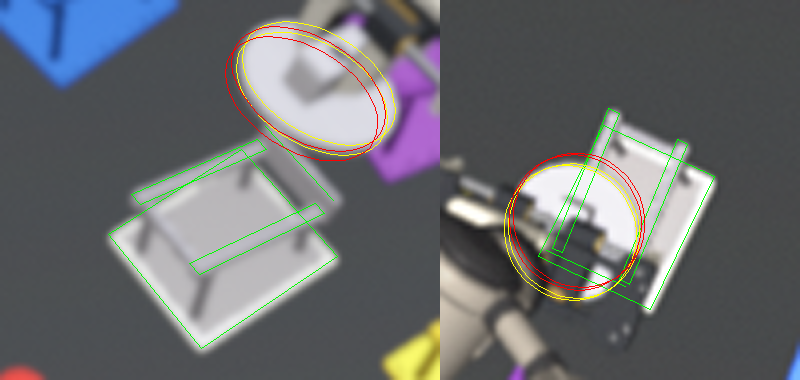

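The cover fits the yellow outline in both views (scene disc spanning x 237–395), so the offset runs along the tool axis. I'll come down along the bed normal.

```bash
python3 -m creep '[[1,-3,15,0,0,0.5],[1,-3,35,0,0,0.5],[1,-3,55,0,0,0.5],[1,-3,75,0,0,0.5],[1,-3,75,0,0,0.5]]'; python3 place.py 1 0 -115.5;python3 place.py 1 0 -115.5|tail -1; python3 shotr.py p2
```

```text
clock: 22.0
tool_pos: [0.495, 0.3207, 0.1361]
eef_rot: [-1.563, 2.487, -0.441]
force: [-1.0, -1.2, -5.9]
gripper_width: 0.278
t 22.0 pos [0.495  0.3207 0.1361] yaw -115.8 q [ 0.61  0.49  1.62 -0.39  0.91  2.85] F [-1.  -1.2 -5.9] M [ 0.26  0.67 -0.03] w 0.278
target [0.5044 0.3214 0.0974] shift [-5.2  5.2 39.1] turn [ 0.4 -0.8 -0.1] n [-0.31   0.147  0.939] up [ 0.849 -0.403  0.343]
target [0.5044 0.3214 0.0974] shift [-5.2  5.2 39.1] turn [ 0.4 -0.8 -0.1] n [-0.31   0.147  0.939] up [ 0.849 -0.403  0.343]
```

View pics/p2.png

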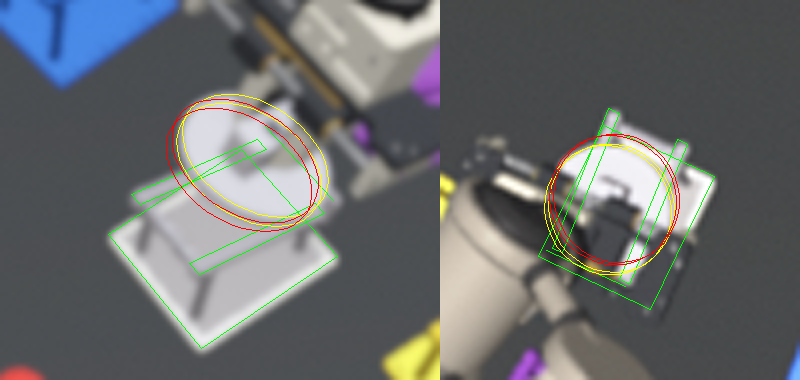

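```bash
python3 -m creep '[[-2,2,8,0.2,-0.4,0],[-4,4,16,0.4,-0.8,0],[-5,5,24,0.4,-0.8,0],[-5,5,29,0.4,-0.8,0],[-5,5,29,0.4,-0.8,0]]'; python3 place.py 1 0 -115.5
```

```text
clock: 22.6
tool_pos: [0.502, 0.3244, 0.109]
eef_rot: [-1.558, 2.469, -0.436]
force: [-0.4, 0.0, -5.3]
gripper_width: 0.28
t 22.6 pos [0.502  0.3244 0.109 ] yaw -115.5 q [ 0.61  0.52  1.64 -0.41  0.84  2.88] F [-0.4  0.  -5.3] M [ 0.16  0.65 -0.  ] w 0.28
target [0.5044 0.3214 0.0974] shift [ 1.7  0.8 12. ] turn [-0.1  0.2 -0. ] n [-0.31   0.147  0.939] up [ 0.849 -0.403  0.343]
```

```bash
python3 -m creep '[[1,0,2,0,0.2,0],[1.5,0.5,4,0,0.2,0],[1.5,0.5,6,0,0.2,0],[1.5,0.5,8,0,0.2,0],[1.5,0.5,8,0,0.2,0]]'; python3 place.py 1 0 -115.5;python3 shotr.py p3
```

```text
clock: 23.1
tool_pos: [0.5034, 0.322, 0.1011]
eef_rot: [-1.558, 2.471, -0.439]
force: [-0.3, -0.1, -5.6]
gripper_width: 0.283
t 23.1 pos [0.5034 0.322  0.1011] yaw -115.5 q [ 0.6   0.54  1.65 -0.42  0.82  2.88] F [-0.3 -0.1 -5.6] M [0.17 0.68 0.  ] w 0.283
target [0.5044 0.3214 0.0974] shift [0.1 0.2 3.8] turn [-0.1 -0.  -0. ] n [-0.31   0.147  0.939] up [ 0.849 -0.403  0.343]
```

View pics/p3.png

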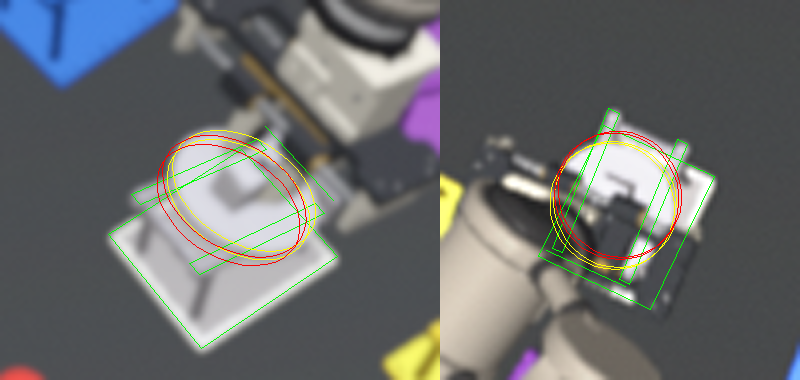

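```bash
cat > cf.py <<'E'
from go import *
import ov
# draw cover at bed offset (dx,dy,h)
Rz=R.from_euler('z',-.443).as_matrix();Rb=Rz@R.from_euler('y',-.35).as_matrix();b0=np.array([.5095,.319,.082])
dx,dy,h=[float(v)/1000 for v in sys.argv[1:4]]
P=[(Rb@(ov.circ(0,0,.054,z)+[dx,dy,h]).T).T+b0 for z in (0,.01)]
out=[]
for n,(u,v,w,hh) in(("scene",(300,210,55,50)),("top",(180,175,55,50))):
    c=load(n);x=ov.draw(c,[],u,v,w,hh,7);y=ov.draw(c,P,u,v,w,hh,7);out.append(np.vstack([cv2.convertScaleAbs(x,alpha=1.5,beta=-60),y]))
cv2.imwrite("pics/cf.png",cv2.resize(np.hstack(out),(700,600)))
E
python3 cf.py 0 0 4
```

```text
(no output)
```

View pics/cf.png

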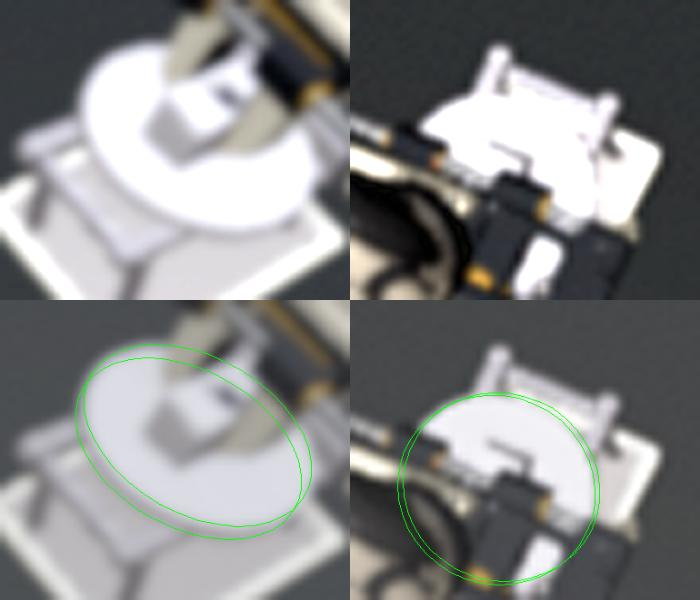

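The cover drawn at the bed centre, 4 mm up, fits both views: left edge at x≈78 in the scene view, top edge at y≈393 in the top view. Now lowering to contact.

```bash
python3 -m creep '[[0,0,0.7,0,0,0],[0,0,1.4,0,0,0],[0,0,2.1,0,0,0],[0,0,2.8,0,0,0],[0,0,2.8,0,0,0]]'; python3 place.py 1 0 -115.5
```

```text
clock: 23.7
tool_pos: [0.5044, 0.3218, 0.0988]
eef_rot: [-1.558, 2.471, -0.439]
force: [-1.1, -0.2, -4.3]
gripper_width: 0.281
t 23.7 pos [0.5044 0.3218 0.0988] yaw -115.5 q [ 0.6   0.54  1.65 -0.42  0.82  2.89] F [-1.1 -0.2 -4.3] M [ 0.15  0.72 -0.06] w 0.281
target [0.5044 0.3214 0.0974] shift [0.3 0.3 1.4] turn [-0.1 -0.  -0. ] n [-0.31   0.147  0.939] up [ 0.849 -0.403  0.343]
```

```bash
python3 -m creep '[[0,0,0.6,0,0,0],[0,0,1.2,0,0,0],[0,0,1.8,0,0,0],[0,0,1.8,0,0,0]]'; python3 place.py 1 0 -115.5|head -1;python3 -m creep '[[0,0,0.5,0,0,0],[0,0,1.0,0,0,0],[0,0,1.0,0,0,0]]'; python3 place.py 1 0 -115.5
```

```text
clock: 24.1
tool_pos: [0.5045, 0.3219, 0.098]
eef_rot: [-1.558, 2.47, -0.438]
force: [-7.8, 2.1, 3.3]
gripper_width: 0.28
t 24.1 pos [0.5045 0.3219 0.098 ] yaw -115.5 q [ 0.6   0.54  1.65 -0.42  0.81  2.89] F [-7.8  2.1  3.3] M [-0.06  1.09 -0.21] w 0.28
clock: 24.4
tool_pos: [0.5045, 0.322, 0.0977]
eef_rot: [-1.558, 2.47, -0.438]
force: [-7.3, 2.0, 4.6]
gripper_width: 0.28
t 24.4 pos [0.5045 0.322  0.0977] yaw -115.5 q [ 0.6   0.54  1.65 -0.42  0.81  2.89] F [-7.3  2.   4.6] M [-0.14  1.09 -0.23] w 0.28
target [0.5044 0.3214 0.0974] shift [ 0.6 -0.1  0.3] turn [-0.1  0.  -0. ] n [-0.31   0.147  0.939] up [ 0.849 -0.403  0.343]
```

```bash
python3 -m creep '[[0,0,0,0,0,0],[0,0,0,0,0,0],[0,0,0,0,0,0],[0,0,0,0,0,0],[0,0,0,0,0,0]]' 130; python3 place.py 1 0 -115.5;python3 shotr.py p5 x;python3 cf.py 0 0 0
```

```text
clock: 24.9
tool_pos: [0.5047, 0.322, 0.0977]
eef_rot: [-1.557, 2.47, -0.438]
force: [-0.2, 0.2, 1.1]
gripper_width: 0.489
t 24.9 pos [0.5047 0.322  0.0977] yaw -115.5 q [ 0.6   0.54  1.65 -0.42  0.81  2.89] F [-0.2  0.2  1.1] M [ 0.11  0.41 -0.02] w 0.489
target [0.5044 0.3214 0.0974] shift [0.7 0.1 0.3] turn [-0.1  0.1 -0. ] n [-0.31   0.147  0.939] up [ 0.849 -0.403  0.343]
```

View pics/cf.png

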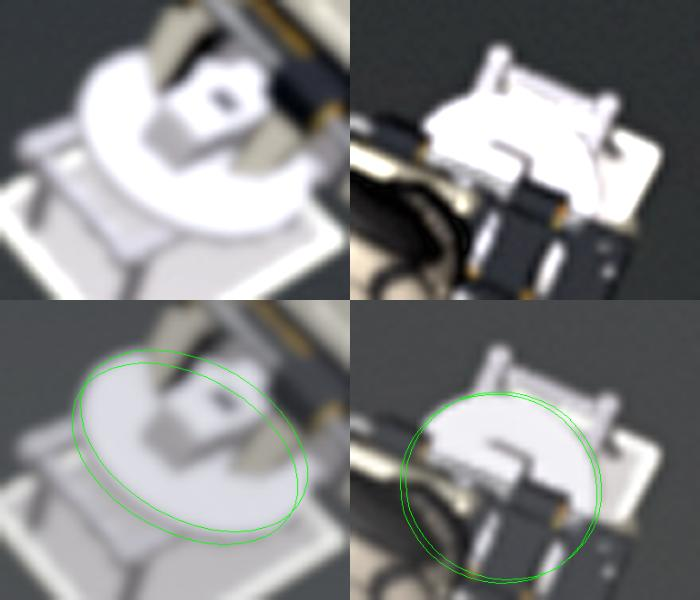

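Jaws open and the cover lies on the rails, stationary. I'll retreat along the tool axis.

```bash
python3 -m creep '[[0,0,-5,0,0,0],[0,0,-15,0,0,0],[0,0,-30,0,0,0],[0,0,-55,0,0,0],[0,0,-90,0,0,0]]'; python3 go.py; python3 -m creep '[[0,0,-40,-8,0,0],[0,0,-80,-14,0,0],[0,-40,-80,-20,0,0],[0,-80,-80,-20,0,0]]'; python3 go.py
```

```text
clock: 25.5
tool_pos: [0.4756, 0.3348, 0.1824]
eef_rot: [-1.559, 2.472, -0.438]
force: [0.4, -0.1, 0.9]
gripper_width: 0.489
t 25.5 pos [0.4756 0.3348 0.1824] yaw -115.5 q [ 0.65  0.42  1.59 -0.37  1.    2.85] F [ 0.4 -0.1  0.9] M [ 0.13  0.32 -0.02] w 0.489
clock: 25.9
tool_pos: [0.5202, 0.3138, 0.2882]
eef_rot: [-1.675, 2.653, 0.001]
force: [1.2, 0.7, -0.6]
gripper_width: 0.49
t 25.9 pos [0.5202 0.3138 0.2882] yaw -115.5 q [0.42 0.46 1.17 0.   1.51 2.43] F [ 1.2  0.7 -0.6] M [ 0.04  0.09 -0.05] w 0.49
```

```bash
python3 go.py .30 .46 .30 -115.5
```

```text
t 25.9 pos [0.5202 0.3138 0.2882] yaw -115.5 q [0.42 0.46 1.17 0.   1.51 2.43] F [ 1.2  0.7 -0.6] M [ 0.04  0.09 -0.05] w 0.49
shift [-37.3 261.6 -12.2] turn [-0.1  0.2  0. ]
```

```bash
python3 -m creep '[[-5,45,-5,0,0,-5],[-12,90,-10,0,0,-10],[-20,140,-12,0,0,-15],[-30,190,-12,0,0,-20],[-37,240,-12,0,0,-20]]'; python3 go.py; python3 - <<'E'
from cell import *
from h import *
for n in("scene","top"):
    c=camera(n);c={k:np.array(c[k]) for k in c};np.savez(f"{n}.npz",**c);cv2.imwrite(f"pics/f_{n}.png",c["color"][:,:,::-1])
    for l in("cover","yoke","tee_grip","reagent_bottle","sample_bottle","lantern"):
        for r in look_for(n,l)[:1]: print(n,l,round(r["conf"],2),(c["T"]@np.append(r["location"],1))[:3].round(3))
E
python3 cf.py 0 0 0
```

```text
clock: 26.4
tool_pos: [0.3193, 0.4502, 0.3009]
eef_rot: [-2.112, 2.318, 0.0]
force: [-0.1, 1.2, -0.2]
gripper_width: 0.49
t 26.4 pos [0.3193 0.4502 0.3009] yaw -95.3 q [ 0.82  0.34  1.31 -0.    1.48  2.48] F [-0.1  1.2 -0.2] M [-0.    0.14  0.02] w 0.49
scene yoke 0.91 [0.64  0.053 0.188]
scene tee_grip 0.77 [0.636 0.045 0.237]
scene sample_bottle 0.69 [ 0.418 -0.146  0.087]
scene lantern 0.68 [ 0.74  -0.193  0.105]
top cover 0.88 [0.504 0.319 0.098]
top yoke 0.58 [0.63  0.04  0.187]
top tee_grip 0.48 [0.632 0.04  0.237]
top reagent_bottle 0.92 [0.729 0.263 0.111]
top sample_bottle 0.57 [ 0.401 -0.152  0.085]
top lantern 0.78 [ 0.72  -0.21   0.137]
```

View pics/cf.png

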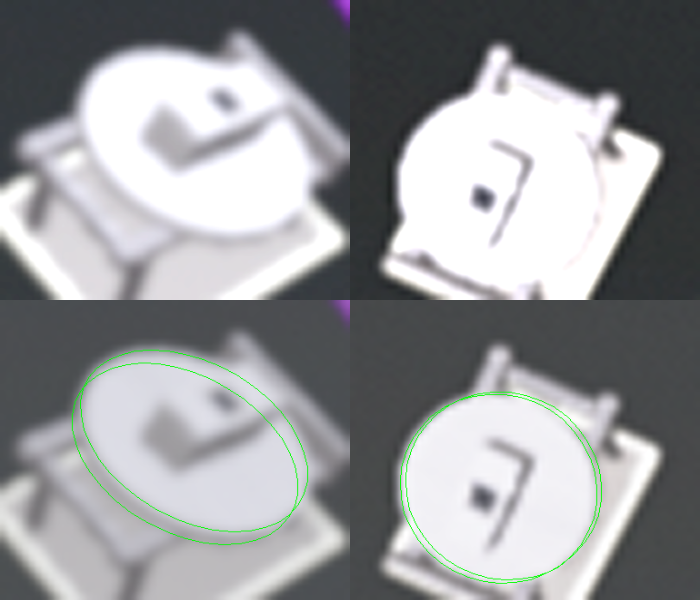

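View pics/f_scene.png

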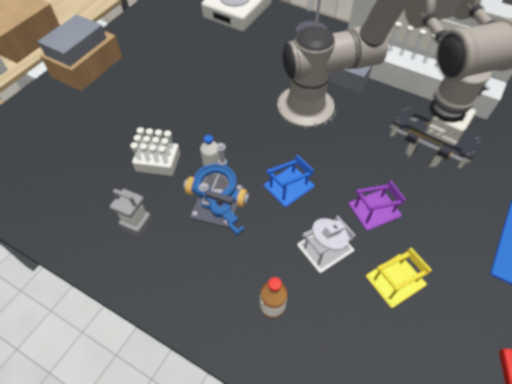

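View pics/f_top.png

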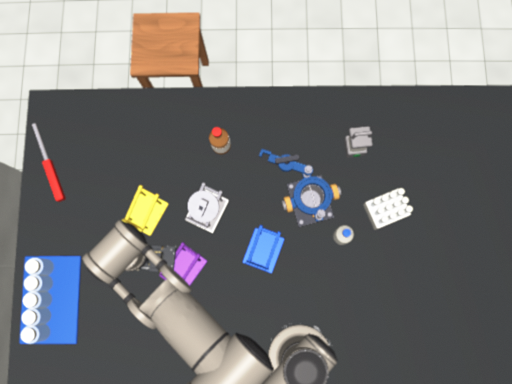

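The cover lies flat and lug up on the white rest at top (207,207), against the lip end. The yoke is open, and the bottles, lantern and rack are where they were. Handing in.

```bash
python3 -c "
from cell import *
print(hand_in()); print(read_state()['clock'])"
```

```text
the job is handed in; nothing more can be done
None
the job is handed in; nothing more can be done
```

The strainer is open and the job is handed in. The cover lies lug up, flat on the white rest's rails, and the yoke is left open. The robot's clock was at about 26.5 s. `hand_in` gives no verdict.

- **T-handle:** I broke it loose by using the half-open fingers as a wrench. I then turned it by about 2.8 rad, worked out from the tool's turn, and the yoke came free.
- **Yoke:** I swung it open by about 2.2 rad, measured from the picture.
- **Cover:** I gripped it by its lug and lifted it straight out. I set it down along the slope until the wrist force showed contact, then let go and backed off.

**Last checks:**
- In both final pictures the cover matches its outline drawn at the centre of the rails, by the stop lip, to within about 2–3 mm. The gap to the lip should be about 4 mm, but I judged it from the pictures and did not measure it. The scene-view network no longer found the cover; the top-view one did (0.88).
- The tee and yoke were found where I had left them.
- The sample bottle and lantern were found within 4 mm of their first positions in both views, and the reagent bottle in the top view. The network missed the reagent bottle in the scene view. I checked the tube rack only by eye.

**What disagreed:** the fingertips turned out to be about 2 mm short of the reported tool point, not 25 mm ahead of it. My first grasp therefore closed on air above the lug. I found the true height by touching the lug gently (about 7 N), and the second grasp held.

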